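Date-code the queued food cans

TASK

Date-code the cans that lie queued on the counter, the one nearest the coder first, then the next, until none is left. Roll each along the counter, never lifting it, and stop it centred on the red tape line, midway between the guide strips and square in front of the coder; with it lying still there push the coder's red plunger fully down and let it come up again, then roll the can on into the bay with the green guide strips, where all the cans must end lying side by side at rest. Leave the bowl, the blue tin and the jar where they stand.

Things in the scene. Friction and masses are not known exactly. Their poses are not given: they have to be found in the camera images.
- station: date-coding station fixed to the counter. Origin on the counter, middle of the red tape stop mark (12 mm wide in y, right across the lane). z up, x across the lane to the coder, y back to the queue: cans roll towards -y, axes along x. A can is on the mark with its middle within 10 mm of y=0, 22 mm of x=0, axis within 10 degrees of x. Tape does not hinder rolling
- queue (a point): middle of the queue, on the counter at station (0, +262 mm). The lane lies between two fixed guide strips (14 mm high, 10 mm wide, inner faces at station x +-88 mm, y -350..+485 mm; yellow along the queue, bare by the mark, green along the bay). Queue slots are at station y about +125, +262, +400 mm, leaving about 50 mm between cans; one may be empty
- bay (a point): middle of the bay for coded cans (green strips, green tape across its entrance at station y -50..-60 mm), on the counter at station (0, -200 mm). Cans' middles belong at station y -85..-345 mm, axes within 17 degrees of station x. Cans may touch one another, the strips and the end stop
- stop (a point): top edge of the inner face of the aluminium end stop that closes the bay, station (0, -350, 30 mm): a fixed bar 200 mm long across the lane, 30 mm high, 14 mm thick
- backstop (a point): top edge of the inner face of a like bar (200 x 14 mm, 30 mm high) that closes the queue's far end, station (0, +485, 30 mm). A finger held just above 30 mm passes over either bar and still pushes a can, whose side is widest at 43.5 mm
- coder (a point): centre of the top of the coder's grey housing (fixed box, x 70 x y 80 mm, 85 mm high, spanning station x +100..+170 mm, y +-40 mm; a black print face stands 13 mm out towards the lane). A can on the mark lies 42 mm from the housing
- plunger_top (a point): centre of the top face of the coder's red plunger cap (44 mm diameter, 16 mm thick), at station x +135 mm, y 0, 135 mm above the counter when up; it goes down with the plunger
- plunger (a joint): plunger travel in m: 0 up, 0.022 fully down (fully pressed counts from 0.019). It is pressed straight down from above and is sprung: about 3 N to start, about 13 N at the bottom; it comes back up by itself
- can1: red steel food can (first, nearest the coder; may be absent), 87 mm diameter, 116 mm long, about 0.6 kg, lying on its side. Origin in its middle, 43.5 mm above the counter; x along its axis (y, z turn as it rolls). Too thick to grip. Rolls freely: coasts about 5 mm from 50 mm/s, 70 mm from 200 mm/s. Slick (friction about 0.35): its side rolls past a pushing finger; pushed on an end it slides axially, about 3 N
- can2: yellow steel food can (next after the red one; may be absent), 87 mm diameter, 116 mm long, about 0.6 kg, lying on its side. Origin in its middle, 43.5 mm above the counter; x along its axis (y, z turn as it rolls). Too thick to grip. Rolls freely: coasts about 5 mm from 50 mm/s, 70 mm from 200 mm/s. Slick (friction about 0.35): its side rolls past a pushing finger; pushed on an end it slides axially, about 3 N
- can3: green steel food can (last; may be absent), 87 mm diameter, 116 mm long, about 0.6 kg, lying on its side. Origin in its middle, 43.5 mm above the counter; x along its axis (y, z turn as it rolls). Too thick to grip. Rolls freely: coasts about 5 mm from 50 mm/s, 70 mm from 200 mm/s. Slick (friction about 0.35): its side rolls past a pushing finger; pushed on an end it slides axially, about 3 N
- bowl: bystander: small metal bowl, 90 mm wide, 45 mm high; origin under its centre; leave alone
- tin: bystander: small blue spice tin standing upright, 52 mm diameter, 85 mm high; origin under its centre; leave alone
- jar: bystander: amber jar with black cap, 64 mm diameter, 90 mm high; origin under its centre; leave alone
Not all that is in view belongs to the job. Leave any purple look-alike of the can1 alone.

How it is judged:
On the way, in this order (a step that is already met when the one before it is completed fails the run):
1. the red can, if there is one, lies still on the red mark with the plunger up (y of can1 in the frame of station between -0.01 and 0.01 m and x of can1 in the frame of station between -0.022 and 0.022 m and angle between the x axis of can1 and the x axis of station, either way round below 0.18 rad and linear speed of can1 below 0.02 m/s and z of can1 in the frame of plunger_top below -0.0875 m), for 0.2 s.
2. the coder's plunger is pressed fully down while the red can lies still on the red mark (y of can1 in the frame of station between -0.01 and 0.01 m and x of can1 in the frame of station between -0.022 and 0.022 m and angle between the x axis of can1 and the x axis of station, either way round below 0.18 rad and linear speed of can1 below 0.02 m/s and z of can1 in the frame of plunger_top above -0.0725 m), for 0.2 s.
3. the yellow can, if there is one, lies still on the red mark with the plunger up (y of can2 in the frame of station between -0.01 and 0.01 m and x of can2 in the frame of station between -0.022 and 0.022 m and angle between the x axis of can2 and the x axis of station, either way round below 0.18 rad and linear speed of can2 below 0.02 m/s and z of can2 in the frame of plunger_top below -0.0875 m), for 0.2 s.
4. the coder's plunger is pressed fully down while the yellow can lies still on the red mark (y of can2 in the frame of station between -0.01 and 0.01 m and x of can2 in the frame of station between -0.022 and 0.022 m and angle between the x axis of can2 and the x axis of station, either way round below 0.18 rad and linear speed of can2 below 0.02 m/s and z of can2 in the frame of plunger_top above -0.0725 m), for 0.2 s.
5. the green can, if there is one, lies still on the red mark with the plunger up (y of can3 in the frame of station between -0.01 and 0.01 m and x of can3 in the frame of station between -0.022 and 0.022 m and angle between the x axis of can3 and the x axis of station, either way round below 0.18 rad and linear speed of can3 below 0.02 m/s and z of can3 in the frame of plunger_top below -0.0875 m), for 0.2 s.
6. the coder's plunger is pressed fully down while the green can lies still on the red mark (y of can3 in the frame of station between -0.01 and 0.01 m and x of can3 in the frame of station between -0.022 and 0.022 m and angle between the x axis of can3 and the x axis of station, either way round below 0.18 rad and linear speed of can3 below 0.02 m/s and z of can3 in the frame of plunger_top above -0.0725 m), for 0.2 s.
At the end, for the whole second after the job is handed in: Every can present lies on its side at rest in the green bay between the strips (middle between 85 and 345 mm past the mark, axis within 17 degrees of square), and the plunger is up (y of can1 in the frame of station between -0.345 and -0.085 m and x of can1 in the frame of station between -0.045 and 0.045 m and height (world z) of each of can1, can2, can3 below 0.06 m and angle between the x axis of each of can1, can2, can3 and the x axis of station, either way round below 0.3 rad and linear speed of each of can1, can2, can3 below 0.02 m/s and y of can2 in the frame of station between -0.345 and -0.085 m and x of can2 in the frame of station between -0.045 and 0.045 m and y of can3 in the frame of station between -0.345 and -0.085 m and x of can3 in the frame of station between -0.045 and 0.045 m and value of joint plunger below 0.004 m); the robot touches nothing.
It fails at once if the red can is lifted more than 30 mm off the counter (height (world z) of can1 above 0.0735 m).
It fails at once if the yellow can is lifted more than 30 mm off the counter (height (world z) of can2 above 0.0735 m).
It fails at once if the green can is lifted more than 30 mm off the counter (height (world z) of can3 above 0.0735 m).
It fails at once if the bowl, blue tin or jar is moved more than 25 mm (distance of any of bowl, tin, jar from where it was at the start of the episode above 0.025 m).
Of can1, can2, can3 only 2 to 3 are there at a start; the rules pass over those that are not, and their reading is None.
At some moment in a run one of can1, can2, can3 may be knocked a few centimetres aside while the robot is not near it.
It also fails if it takes over 210 s, if anything falls off the work surface, if the arm or the gripper's body presses on something with over 40 N, if the wrist force passes 120 N, or if a joint passes its speed limit or range.

ROBOT

A 6-joint arm with a two-finger parallel gripper is mounted at the origin on the work surface. World frame = base frame: x ahead of the robot, y to its left, z up, the work surface at z = 0. Lengths are in m, angles in rad, forces in N, time in s.
With the tool pointing down it reaches from about 0.275 to 0.875 m from the base axis. Payload 12.5 kg.
Tool frame: the origin (TCP) lies midway between the tips of the shut fingers; the grasp point (between the pads) lies 19 mm behind it; z points along the fingers, y is the direction in which the jaws open and shut (so a half turn about z gives the same grasp; the last joint's range is limited). The gripper opens to 85 mm and grips with 20 to 120 N. Pads are 22 mm wide; open, the fingers measure 114 mm over their backs; the gripper's body (76 mm by 85 mm) begins 54 mm behind the grasp point. The pads swing forward as they close: fully open they stand 13 mm farther back than shut.
Start: joints at [-1.39, 0.351, 1.652, -0, 1.139, -0.085], TCP at [0.144, -0.531, 0.231] pointing down, gripper open.
Joint ranges: [-2.75, 2.75], [-0.79, 2.1], [0.01, 2.65], [-1.57, 4.71], [0.07, 3.14], [-2.87, 2.87]. Speed limits (rad/s): [2.22, 2.22, 2.79, 3.14, 3.14, 3.14].

INTERFACE

Orientations are given as a rotation vector (axis times angle).
In Python, from cell import manip, camera, camera_model gives the robot as it stands.
- The arm moves only by the tool step_arm, never from a script. Its arguments are lists of equal length, an entry for each row: "gripper": the closure, from 0 (fully open) to 1 (shut); "offset": the shift along the tool's x, y, z in cm, a list of three; "turn": the turn about the tool's z in degrees. A call has 1 to 12 rows; each row shifts and turns the pose as measured when the row begins, along the tool's axes as they then stand; what a row does not reach is not made up. A row lasts 1/8 s, in which the tool goes at most 62.5 mm and 10.7 degrees, less where a joint would pass 70% of its speed; a pose out of reach is approached as far as the arm can. A call is refused whole if a number of a shift passes 6.25 or a number of a turn 10.7, either way. A call with a gripper value outside its range is refused whole. The fingers move at their own pace and stop on an object; the grip force is fixed at half the most. Time passes only in rows, so rows that do not move let the fingers close. It gives the time, the measured TCP pose, the force and the opening at its end, in the units of the state.
- manip.sense(): the state, without advancing time (a new reading comes with each control period).
- camera(name): name is "scene" or "top" or "wrist"; returns the picture (384x512x3 uint8, blue, green, red); there is no depth.
- camera_model(name): a dict with "fx", "fy", "cx", "cy" (pixels), "view" (4x4, takes a point from world to camera coordinates); the wrist camera has in their place "mount" (4x4, takes a point from camera to tool coordinates, whose origin is the TCP and whose axes are the flange's). Camera axes: x right, y up, looking along -z (the intrinsics and any distortion apply to the point x, -y, -z); pixel columns grow to the right and rows downward; lengths in m; the calibration is good to about 2 mm. A picture is of the moment at which its call begins: read the wrist's pose just before it. camera_model takes no time and is no camera call.
- manip.job_done(): hands the job in, once; it reports no verdict.
The state is a dict: "time": time; "joint_pos": joint angles; "qvel": joint speeds; "effort": joint torques, N m; "tool_pos": TCP position; "eef_rot": TCP orientation; "ft_force": force on the tool from outside, world axes, zero at the start; "wrist_torque": the same for the moment, N m; "finger_gap": finger opening in m.
Only numpy, scipy, OpenCV 4.12 (cv2) and the standard library are available. Lean on these libraries where they do the work, as an engineer would, in place of code of your own. Each camera call takes 0.05 s, during which the arm holds its last target.

## Working session

There is one attempt and no reset: what is moved stays moved. The work goes in short steps, Python scripts to look and compute and a tool call to move; the robot and the scene stay as the last step left them, time stands still between calls to the robot, and variables do not carry over. Pictures are saved under pics/ and viewed, and the job is handed in when it is done.

Besides the shell and the picture viewer there is one more tool, called after "Call:" in YAML: its name, and indented under it one key for each argument. step_arm: Moves the arm, as the interface text tells. Its arguments: {"type":"object","properties":{"gripper":{"type":"array","items":{"type":"number"}},"offset":{"type":"array","items":{"type":"array","items":{"type":"number"}}},"turn":{"type":"array","items":{"type":"number"}}},"required":["gripper","offset","turn"]}

```bash
ls; mkdir -p pics; python3 - <<'E'
from cell import manip,camera,camera_model
import cv2
print(manip.sense())
for n in("scene","top","wrist"):
    cv2.imwrite(f"pics/{n}0.png",camera(n)); print(n,camera_model(n))
E
```

```text
pics
{'time': 0.0, 'joint_pos': array([-1.38959610e+00,  3.51253076e-01,  1.65243410e+00, -2.04279964e-05,
        1.13907180e+00, -8.45984229e-02]), 'qvel': array([ 0.00159952, -0.00071823, -0.00064335,  0.00215459,  0.00064552,
       -0.00055096]), 'effort': array([ 3.99522487e-04, -5.06097364e+01, -2.91406864e+01,  4.91215474e-06,
        4.53323271e-03, -2.61491044e-05]), 'tool_pos': array([ 0.14443523, -0.53035525,  0.23074539]), 'eef_rot': array([-3.11273411e+00, -4.16146654e-01,  1.17514220e-04]), 'ft_force': array([-0.16887381, -0.32683152, -0.7109528 ]), 'wrist_torque': array([ 0.07884232,  0.01413847, -0.04758057]), 'finger_gap': 0.0855478908146569}
scene {'fx': 399.39136432307123, 'fy': 399.39136432307123, 'cx': 252.1031240358855, 'cy': 187.96691775308716, 'view': array([[-0.73742029,  0.67535189,  0.01054262,  0.44458402],
       [-0.51098384, -0.5680175 ,  0.64517566,  0.27495348],
       [ 0.44170899,  0.47037851,  0.76396153, -1.69481099],
       [ 0.        ,  0.        ,  0.        ,  1.        ]])}
top {'fx': 393.8651145245247, 'fy': 393.8651145245247, 'cx': 257.4929538835956, 'cy': 190.9758877702927, 'view': array([[-1.84322487e-03, -9.99998287e-01,  1.71468759e-04,
         3.77013214e-02],
       [ 9.80339682e-01, -1.77315714e-03,  1.97309310e-01,
        -6.47002427e-01],
       [-1.97308667e-01,  5.31783055e-04,  9.80341271e-01,
        -1.18307127e+00],
       [ 0.00000000e+00,  0.00000000e+00,  0.00000000e+00,
         1.00000000e+00]])}
wrist {'fx': 283.32494203447806, 'fy': 283.32494203447806, 'cx': 253.4230563565271, 'cy': 188.9604175599999, 'mount': array([[ 3.10811526e-04,  9.46336228e-01,  3.23183612e-01,
         8.31240659e-02],
       [ 9.99999482e-01, -6.07250913e-04,  8.16415697e-04,
        -2.76021117e-04],
       [ 9.68857295e-04,  3.23183191e-01, -9.46335927e-01,
        -1.42659934e-01],
       [ 0.00000000e+00,  0.00000000e+00,  0.00000000e+00,
         1.00000000e+00]])}
```

View pics/scene0.png

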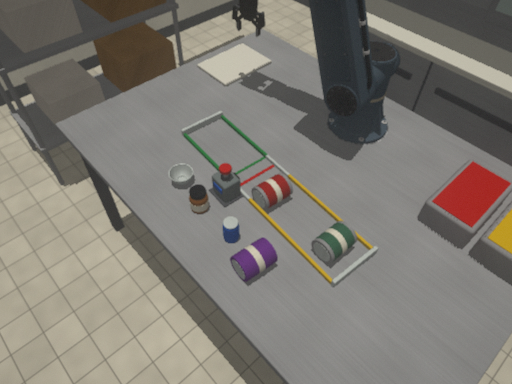

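View pics/top0.png

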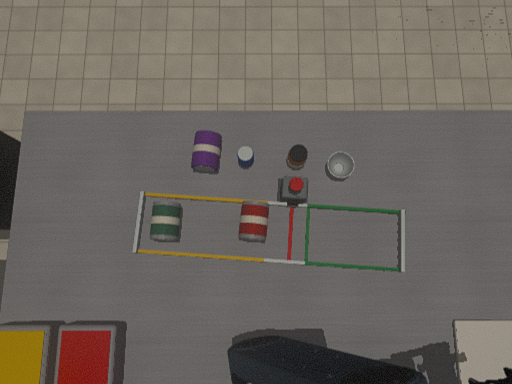

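View pics/wrist0.png

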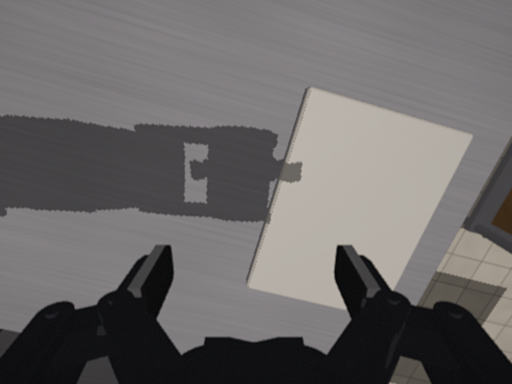

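The top view shows:
- red can at about (254,221)
- green can at (166,221), with no yellow can
- purple decoy at (207,151), outside the lane
- red tape at column 291
- plunger at (296,184)
- bay to the right, ending at column 403

Other red things that could be mistaken for the can are the plunger cap, the tape and the red tray at (85,355). Next I'll localise the station and check one close crop.

```bash
cat > h.py <<'E'
from cell import manip,camera,camera_model
import cv2,numpy as np
from scipy.spatial.transform import Rotation as R
def ray(name,px,st=None):
    m=camera_model(name); px=np.atleast_2d(px).astype(float)
    d=np.c_[(px[:,0]-m['cx'])/m['fx'],-(px[:,1]-m['cy'])/m['fy'],-np.ones(len(px))]
    if name=='wrist':
        T=np.eye(4);T[:3,:3]=R.from_rotvec(st['eef_rot']).as_matrix();T[:3,3]=st['tool_pos'];V=T@m['mount']
    else: V=np.linalg.inv(m['view'])
    return V[:3,3],d@V[:3,:3].T
def toz(name,px,z,st=None):
    o,d=ray(name,px,st); return o+d*((z-o[2])/d[:,2])[:,None]
def proj(name,P):
    m=camera_model(name);P=np.atleast_2d(P);c=P@m['view'][:3,:3].T+m['view'][:3,3]
    return np.c_[m['cx']+m['fx']*c[:,0]/-c[:,2],m['cy']-m['fy']*c[:,1]/-c[:,2]]
E
python3 - <<'E'
from h import *
im=cv2.imread('pics/top0.png')
hsv=cv2.cvtColor(im,cv2.COLOR_BGR2HSV)
H,S,V=cv2.split(hsv)
def blobs(n,mask,amin=25):
    k,l,s,c=cv2.connectedComponentsWithStats(mask.astype(np.uint8))
    for i in range(1,k):
        if s[i,4]>=amin: print(n,s[i],c[i].round(1), cv2.minAreaRect(np.argwhere(l==i)[:,::-1].astype(np.float32)))
blobs('red',((H<8)|(H>172))&(S>130)&(V>60))
blobs('grn',(H>50)&(H<85)&(S>90)&(V>40))
blobs('yel',(H>18)&(H<32)&(S>120)&(V>80))
blobs('wht',(V>150)&(S<40)&(np.arange(384)[:,None]>180))
c=im[130:290,120:420]; cv2.imwrite('pics/crop0.png',cv2.resize(c,None,fx=2.6,fy=2.6,interpolation=cv2.INTER_CUBIC))
E
```

```text
red [289 177  14  15 153] [295.8 183.9] ((296.0000305175781, 184.00001525878906), (13.416407585144043, 13.416407585144043), 26.56505012512207)
red [241 205  27  13 260] [254.5 210.2] ((254.4684600830078, 210.0962371826172), (26.291378021240234, 10.961359977722168), 6.842773914337158)
red [287 207   6  53 182] [289.9 233.4] ((289.897705078125, 232.9947509765625), (3.5338175296783447, 52.13661193847656), 2.935673475265503)
red [239 223  28  13 270] [252.7 228.4] ((252.64434814453125, 228.29734802246094), (26.21194839477539, 10.603923797607422), 6.842773914337158)
red [  57  331   54   53 2623] [ 83.8 357.1] ((83.5, 357.0), (52.0, 53.0), 90.0)
grn [305 204  95  67 666] [342.5 236.3] ((352.58453369140625, 237.29542541503906), (95.18695831298828, 60.46533203125), 4.0141754150390625)
yel [145 193 101  10 340] [194.6 197.3] ((194.93521118164062, 197.4330291748047), (100.24468231201172, 3.5331573486328125), 3.9724957942962646)
yel [138 249 126  13 405] [200.9 255.1] ((200.48947143554688, 255.14468383789062), (125.54114532470703, 3.336641550064087), 4.159642219543457)
yel [   0  331   45   53 2231] [ 20.6 356.4] ((22.0, 357.0), (52.0, 44.0), 90.0)
wht [402 246   1  25  25] [402. 258.] ((402.0, 258.0), (24.0, 0.0), -90.0)
wht [264 259  41   5  53] [284.1 261. ] ((284.00408935546875, 260.94476318359375), (40.038455963134766, 1.5882413387298584), 4.236394882202148)
wht [ 456  321   56   63 2008] [481.5 347.4] ((485.1575927734375, 351.02142333984375), (61.5673713684082, 55.20478057861328), 86.42366790771484)
```

View pics/crop0.png

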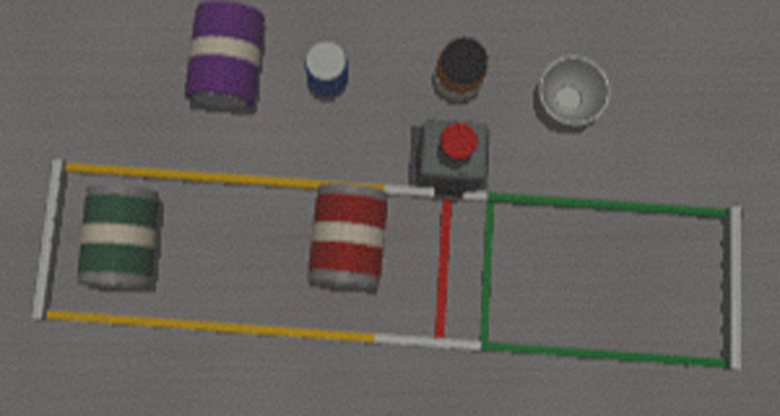

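```bash
cat > st.py <<'E'
from h import *
im=cv2.imread('pics/top0.png');H,S,V=cv2.split(cv2.cvtColor(im,cv2.COLOR_BGR2HSV))
red=((H<8)|(H>172))&(S>130)&(V>60)
grn=(H>50)&(H<85)&(S>90)&(V>40);yel=(H>18)&(H<32)&(S>120)&(V>80)
def pts(m,x0,y0,x1,y1):
    q=np.argwhere(m[y0:y1,x0:x1])[:,::-1].astype(float); return q+[x0,y0]
def line(q,z):
    P=toz('top',q,z)[:,:2].astype(np.float32)
    v=cv2.fitLine(P,cv2.DIST_HUBER,0,0.001,0.001).ravel(); return v[2:],v[:2]*np.sign(v[1]), P
up=np.r_[pts(yel,140,190,240,205),pts(grn,315,200,402,217)]
lo=np.r_[pts(yel,138,247,262,265),pts(grn,310,260,402,275)]
a=line(up,.013);b=line(lo,.013)
print('up',a[:2],'lo',b[:2])
d=a[1]+b[1];d/=np.linalg.norm(d);n=np.array([d[1],-d[0]])
print('yaw deg',np.degrees(np.arctan2(n[1],n[0])),'lane w',(a[0]-b[0])@n)
t=line(pts(red,284,205,296,262),0.0);tv=t[1];print('tape dir',tv)
ty=t[2].mean(0)@d
mid=((a[0]+b[0])/2)@n
o=mid*n+ty*d;print('origin',o)
g=toz('top',[[295.9,183.9]],.135)[0,:2];print('plunger',g,'st',[(g-o)@n,(g-o)@d])
sc=cv2.imread('pics/scene0.png');
for nm,P in (('stop',(0,-.35,.03)),('backstop',(0,.485,.03)),('plg',(.135,0,.135)),('coder',(.135,0,.085)),('tapeL',(-.088,0,0)),('tapeR',(.088,0,0)),('bayL',(-.093,-.35,.014)),('bayR',(.093,-.35,.014)),('qR',(.093,.485,.014)),('qL',(-.093,.485,.014))):
    W=np.r_[o+P[0]*n+P[1]*d,P[2]];print(nm,W.round(3),proj('top',W).round(1),proj('scene',W).round(1))
    cv2.circle(im,tuple(proj('top',W)[0].round().astype(int)),1,(255,0,255),-1);cv2.circle(sc,tuple(proj('scene',W)[0].round().astype(int)),1,(255,0,255),-1)
cv2.imwrite('pics/ov.png',np.vstack([cv2.resize(im[160:290,120:420],(780,338)),cv2.resize(sc[100:290,150:400],(780,593))])[:,:])
E
python3 st.py; python3 -c "
import cv2;i=cv2.imread('pics/ov.png');cv2.imwrite('pics/ov.png',cv2.resize(i,(500,597)))"
```

```text
up (array([0.6200218 , 0.01970278], dtype=float32), array([0.07304982, 0.9973283 ], dtype=float32)) lo (array([0.43533346, 0.03579575], dtype=float32), array([0.07280134, 0.99734646], dtype=float32))
yaw deg -4.1820407 lane w 0.18537019
tape dir [-0.99759746  0.06927733]
origin [ 0.5205934  -0.06913557]
plunger [ 0.65428644 -0.07853391] st [np.float64(0.13402244763632729), np.float64(0.00037632918238241365)]
stop [ 0.495 -0.418  0.03 ] [[400.7 239.8]] [[203.1 120.5]]
backstop [0.556 0.415 0.03 ] [[139.7 221.2]] [[354.2 261. ]]
plg [ 0.655 -0.079  0.135] [[296.  183.6]] [[225.1 166.5]]
coder [ 0.655 -0.079  0.085] [[294.5 187. ]] [[225.7 176.4]]
tapeL [ 0.433 -0.063  0.   ] [[288.4 260.1]] [[273.7 164.7]]
tapeR [ 0.608 -0.076  0.   ] [[291.4 206.2]] [[237.1 186.1]]
bayL [ 0.402 -0.411  0.014] [[398.9 269.5]] [[221.6 114.6]]
bayR [ 0.588 -0.425  0.014] [[398.9 211.6]] [[184.3 132.6]]
qR [0.649 0.408 0.014] [[144.8 193.7]] [[332.2 280.4]]
qL [0.463 0.421 0.014] [[137.3 250.6]] [[373.  247.8]]
```

View pics/ov.png

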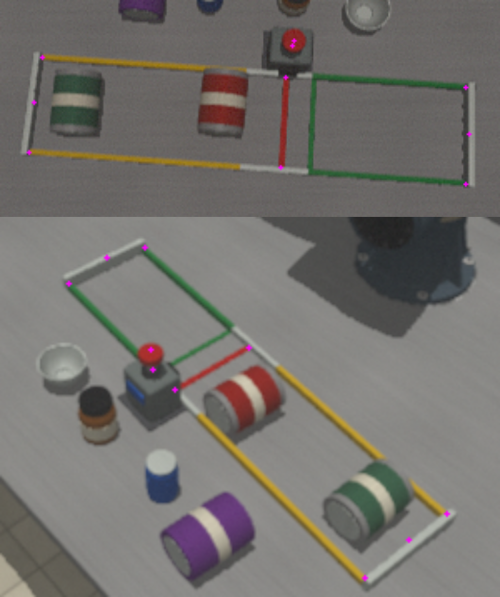

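The reprojected station points land on the bars, tape and plunger in both views. The lane measures 185 mm wide (186 expected) and the plunger comes out at station (134, 0.4) mm. Next: the can poses in the station frame.

```bash
cat >> h.py <<'E'
O=np.array([.5206,-.0691]);YAW=np.radians(-4.18)
N=np.array([np.cos(YAW),np.sin(YAW)]);D=np.array([-N[1],N[0]])
def st2(p): q=np.asarray(p)[...,:2]-O; return np.stack([q@N,q@D],-1)*1000
def look(tag,name='top'):
    im=camera(name);cv2.imwrite(f'pics/{tag}.png',im);return im
def cans(im,stn=None):
    H,S,V=cv2.split(cv2.cvtColor(im,cv2.COLOR_BGR2HSV)); out={}
    for nm,m in (('red',((H<8)|(H>172))&(S>130)&(V>50)),('green',(H>50)&(H<90)&(S>50)&(V>25))):
        m=m.copy();W=toz('top',np.argwhere(np.ones(m.shape))[:,::-1],.06);s=st2(W).reshape(384,512,2)
        m&=(abs(s[...,0])<75)&(s[...,1]>-350)&(s[...,1]<480)
        m=cv2.morphologyEx(m.astype(np.uint8),cv2.MORPH_OPEN,np.ones((5,5),np.uint8))
        k,l,sa,c=cv2.connectedComponentsWithStats(m)
        b=[i for i in range(1,k) if sa[i,4]>60]
        if not b: continue
        q=np.argwhere(np.isin(l,b))[:,::-1].astype(np.float32)
        hull=cv2.convexHull(q); r=cv2.minAreaRect(hull)
        cc=[c[i] for i in b]
        pc=np.mean(cc,0) if len(cc)==2 else np.array(r[0])
        y=st2(toz('top',[pc],.0435))[0,1]; x=st2(toz('top',[pc],.080))[0,0]
        ang=None
        if len(cc)==2:
            a=st2(toz('top',cc,.06)); dv=a[0]-a[1]; ang=np.degrees(np.arctan(dv[1]/dv[0]))
        out[nm]=(round(x,1),round(y,1),None if ang is None else round(ang,1),len(b),pc.round(1))
    return out
def tool():
    s=manip.sense();Rm=R.from_rotvec(s['eef_rot']).as_matrix()
    print('t',round(s['time'],2),'st xy mm',st2(s['tool_pos']).round(1),'z',round(s['tool_pos'][2]*1000,1),'toolx heading off',round(np.degrees(np.arctan2(Rm[:2,0]@(-N),Rm[:2,0]@D)),2),'F',s['ft_force'].round(1),'gap',round(s['finger_gap'],3))
    return s
E
python3 - <<'E'
from h import *
print(cans(cv2.imread('pics/top0.png')));tool()
E
```

```text
{'red': (np.float64(26.1), np.float64(121.3), np.float64(-3.2), 2, array([253.4, 219.1])), 'green': (np.float64(5.4), np.float64(407.6), np.float64(-1.6), 2, array([163. , 219.4]))}
t 0.15 st xy mm [-341.5 -487.5] z 230.9 toolx heading off -70.59 F [-0.4  0.5  1. ] gap 0.085
```

Call:
step_arm:
  gripper: [0.4,0.4,0.4,0.4,0.4,0.4,0.4,0.4]
  offset:
    - [0,0,0]
    - [0,0,0]
    - [0,0,0]
    - [0,0,0]
    - [0,0,0]
    - [0,0,0]
    - [0,0,0]
    - [0,0,0]
  turn: [-10.1,-10.1,-10.1,-10.1,-10.1,-10.1,-10.1,0]

```text
time: 1.15
tool_pos: [0.1442, -0.5293, 0.2289]
eef_rot: [-2.255, -2.182, -0.004]
ft_force: [0.1, -0.4, 0.2]
finger_gap: 0.0511
```

```bash
python3 -c "
from h import *
tool()"
```

```text
t 1.15 st xy mm [-341.8 -486.4] z 228.9 toolx heading off 2.29 F [ 0.1 -0.4  0.2] gap 0.051
```

```bash
python3 - <<'E'
from h import *
for n in('top','scene'): print(n,np.linalg.inv(camera_model(n)['view'])[:3,3])
im=cv2.imread('pics/top0.png');sc=cv2.imread('pics/scene0.png')
th=np.linspace(0,2*np.pi,24)
for (x,y,a) in((26,121,-3),(5,405,-1.6)):
  for e in(-58,58):
    c=np.array([x,y])+e*np.array([np.cos(np.radians(a)),np.sin(np.radians(a))])
    for t in th:
      s=(c+43.5*np.cos(t)*np.array([0,1]))/1000; W=np.r_[O+s[0]*N+s[1]*D,.0435+.0435*np.sin(t)]
      for i,k in((im,'top'),(sc,'scene')):
        p=proj(k,W)[0].round().astype(int); i[p[1],p[0]]=(255,0,255)
a=cv2.resize(im[185:265,130:290],(640,320),interpolation=0);b=cv2.resize(sc[160:275,235:375],(640,526),interpolation=0)
cv2.imwrite('pics/ca.png',a);cv2.imwrite('pics/cb.png',b)
E
```

```text
top [0.40092143 0.03718316 1.28746673]
scene [1.21695531 0.6531304  1.11269003]
```

View pics/ca.png

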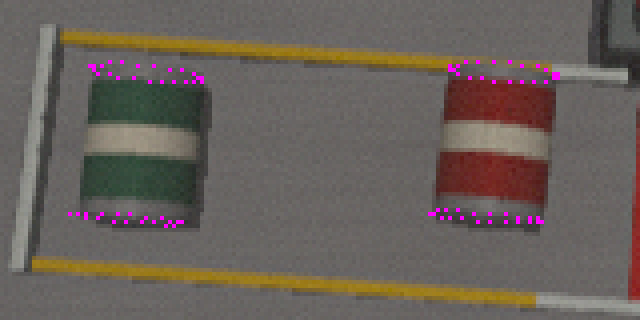

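View pics/cb.png

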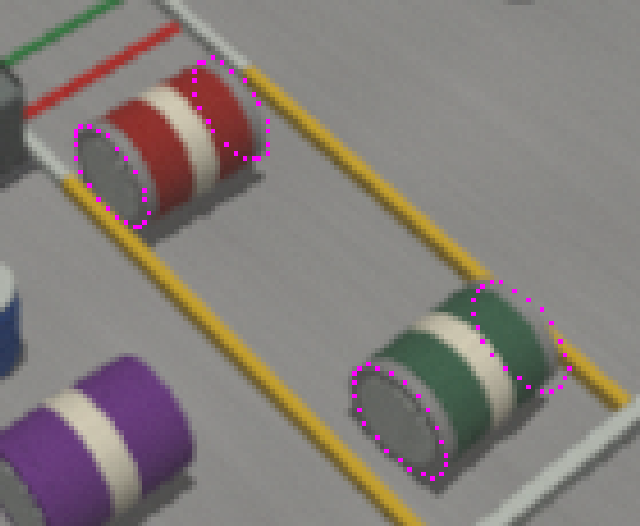

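Overlaying the estimated can outlines, the red can sits about 24 mm towards the coder (x ≈ +24), which is outside the 22 mm tolerance. I'll nudge it axially before rolling it. The green can is at about (3, 402).

Call:
step_arm:
  gripper: [1,1,1,1,1,1,1,1,1,1,1,1]
  offset:
    - [4.8,3.8,0]
    - [4.8,3.8,0]
    - [4.8,3.8,0]
    - [4.8,3.8,0]
    - [4.8,3.8,0]
    - [4.8,3.8,0]
    - [4.8,3.8,0]
    - [4.8,3.8,0]
    - [4.8,3.8,0]
    - [4.8,3.8,0]
    - [4.8,3.8,0]
    - [4.8,3.8,0]
  turn: [2.3,0,0,0,0,0,0,0,0,0,0,0]

```text
time: 2.65
tool_pos: [0.6641, 0.0084, 0.2312]
eef_rot: [-2.371, -2.059, -0.004]
ft_force: [0.9, -1.3, 0.2]
finger_gap: -0.0001
```

```bash
cat >> h.py <<'E'
def bands(im):
    # cream label bands inside the lane -> can centre and angle (station mm, deg)
    H,S,V=cv2.split(cv2.cvtColor(im,cv2.COLOR_BGR2HSV))
    yy,xx=np.mgrid[0:384,0:512]
    s=st2(toz('top',np.c_[xx.ravel(),yy.ravel()],.08)).reshape(384,512,2)
    m=(V>105)&(S<75)&(H>8)&(H<32)&(abs(s[...,0])<70)&(s[...,1]>-345)&(s[...,1]<480)
    k,l,sa,c=cv2.connectedComponentsWithStats(m.astype(np.uint8)); out=[]
    for i in range(1,k):
        if sa[i,4]<70: continue
        q=np.argwhere(l==i)[:,::-1].astype(np.float32)
        v=cv2.fitLine(q,cv2.DIST_L2,0,.01,.01).ravel();a=st2(toz('top',[v[2:]-v[:2]*8,v[2:]+v[:2]*8],.08));dv=a[1]-a[0]
        x0=q[:,0].min();x1=q[:,0].max();pc=[(x0+x1)/2,c[i][1]]
        yc=st2(toz('top',[pc],.0435))[0,1];xc=st2(toz('top',[pc],.083))[0,0]
        p=im[max(0,int(c[i][1])-10),int(c[i][0])]
        nm='red' if p[2]>1.5*p[1] else 'green'
        out.append((nm,'x',round(xc,1),'y',round(yc,1),'ang',round(-np.degrees(np.arctan(dv[0]/dv[1])),1),'px',np.round(pc,1).tolist(),int(sa[i,4]),'w',x1-x0+1))
    return out
E
python3 - <<'E'
from h import *
tool()
print(bands(cv2.imread('pics/top0.png')))
im=look('top1');print(bands(im))
E
```

```text
t 2.65 st xy mm [137.4  87.8] z 231.2 toolx heading off -3.86 F [ 0.9 -1.3  0.2] gap -0.0
[('red', 'x', np.float64(25.3), 'y', np.float64(121.0), 'ang', np.float64(-2.0), 'px', [253.5, 219.3], 192, 'w', np.float32(26.0)), ('green', 'x', np.float64(5.0), 'y', np.float64(404.4), 'ang', np.float64(0.6), 'px', [164.0, 219.5], 184, 'w', np.float32(27.0))]
[('green', 'x', np.float64(-1.1), 'y', np.float64(419.6), 'ang', np.float64(52.0), 'px', [159.0, 221.2], 418, 'w', np.float32(39.0)), ('green', 'x', np.float64(-0.0), 'y', np.float64(295.4), 'ang', np.float64(-10.6), 'px', [198.0, 223.6], 1518, 'w', np.float32(81.0)), ('green', 'x', np.float64(-2.2), 'y', np.float64(-193.8), 'ang', np.float64(0.1), 'px', [352.5, 235.3], 2214, 'w', np.float32(90.0))]
```

View pics/top1.png

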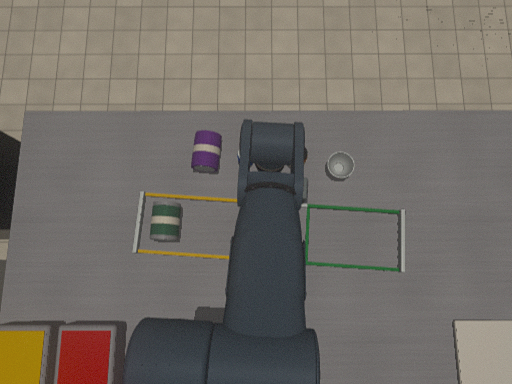

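```bash
cat >> h.py <<'E'
def solve(name,px):
    C,d=ray(name,[px]);d=d[0];C2=st2(C)/1000;C2=np.r_[C2,C[2]]
    c=np.array([0,0,.0435]);off=np.array([0,0,.034])
    for _ in range(6):
        z=.0435+off[2];P=C+d*(z-C[2])/d[2];p=np.r_[st2(P)/1000,z];c=p-off
        u=C2-c;u[0]=0;off=.034*u/np.linalg.norm(u)
    return c[:2]*1000
def find(name,im):
    H,S,V=cv2.split(cv2.cvtColor(im,cv2.COLOR_BGR2HSV)); res=[]
    for nm,m,a0 in (('red',((H<8)|(H>172))&(S>120)&(V>45),40),('green',(H>60)&(H<95)&(S>60)&(S<190)&(V>25)&(V<120),40),('band',(V>120)&(S<85)&(S>15)&(H>8)&(H<32),50)):
        m=cv2.morphologyEx(m.astype(np.uint8),cv2.MORPH_OPEN,np.ones((3,3),np.uint8)) if nm!='band' else m.astype(np.uint8)
        k,l,sa,c=cv2.connectedComponentsWithStats(m)
        for i in range(1,k):
            if sa[i,4]<a0 or sa[i,4]>900: continue
            s=solve(name,c[i])
            if abs(s[0])<85 and -350<s[1]<480: res.append((nm,s.round(1).tolist(),int(sa[i,4]),c[i].round(1).tolist()))
    return res
E
python3 - <<'E'
from h import *
for n in('top','scene'):
    for r in find(n,cv2.imread(f'pics/{n}0.png')): print(n,r)
im=look('sc1','scene')
for r in find('scene',im): print(r)
E
```

```text
top ('red', [54.6, 120.1], 266, [254.4, 210.2])
top ('red', [-10.3, 3.3], 185, [289.9, 233.7])
top ('red', [-1.8, 122.6], 266, [252.3, 228.2])
top ('green', [76.6, -64.2], 62, [312.5, 207.2])
top ('green', [36.0, 410.4], 110, [163.3, 209.7])
top ('green', [81.5, -135.3], 52, [334.8, 207.3])
top ('green', [82.1, -304.3], 75, [387.8, 210.9])
top ('green', [-22.0, 408.3], 97, [161.7, 228.4])
top ('band', [26.3, 121.6], 170, [253.3, 219.2])
top ('band', [5.9, 406.0], 153, [163.5, 219.4])
scene ('red', [-2.2, 122.2], 180, [282.1, 184.6])
scene ('red', [55.1, 119.1], 198, [268.8, 191.9])
scene ('green', [-25.3, 397.0], 195, [344.4, 232.1])
scene ('green', [32.6, 397.9], 201, [331.5, 242.0])
scene ('band', [-57.3, 246.6], 59, [318.6, 198.5])
scene ('band', [25.0, 115.9], 136, [274.9, 187.2])
scene ('band', [4.6, 397.8], 151, [337.9, 237.3])
('red', [-1.4, 124.8], 166, [282.4, 185.1])
('red', [54.7, 119.4], 188, [268.9, 191.9])
('green', [-25.6, 395.6], 188, [344.1, 231.8])
('green', [32.5, 397.8], 200, [331.5, 242.0])
('band', [28.5, 121.9], 95, [275.3, 188.7])
('band', [4.8, 398.9], 151, [338.1, 237.5])
```

View pics/sc1.png

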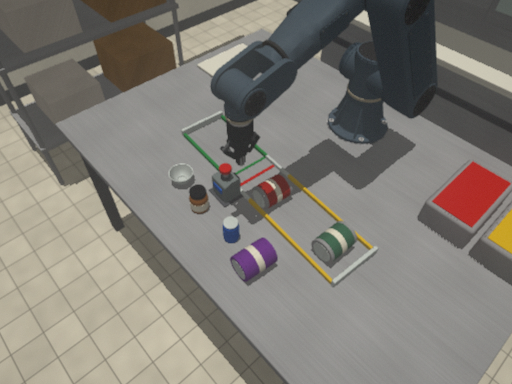

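The scene view is usable with the arm in place, and both cameras put the red can at (26,121). I'll go down beyond its +x end with the gripper shut.

Call:
step_arm:
  gripper: [1,1,1,1,1,1]
  offset:
    - [3.4,-0.5,0]
    - [0,0,0]
    - [0,0,5]
    - [0,0,5]
    - [0,0,4.5]
    - [0,0,0]
  turn: [-3.9,0,0,0,0,0]

```text
time: 3.5
tool_pos: [0.6647, 0.0435, 0.0816]
eef_rot: [-2.319, -2.119, -0.004]
ft_force: [0.5, 0.2, -0.1]
finger_gap: -0.0001
```

```bash
python3 -c "
from h import *
tool()"
```

```text
t 3.5 st xy mm [135.5 122.8] z 81.6 toolx heading off -0.99 F [ 0.5  0.2 -0.1] gap -0.0
```

Call:
step_arm:
  gripper: [1,1,1,1,1,1,1,1]
  offset:
    - [0,0,4.8]
    - [0,-1,0]
    - [0,-1,0]
    - [0,-0.5,0]
    - [0,-0.5,0]
    - [0,-0.5,0]
    - [0,-0.5,0]
    - [0,-0.5,0]
  turn: [-1,0,0,0,0,0,0,0]

```text
time: 4.5
tool_pos: [0.6277, 0.0454, 0.0484]
eef_rot: [2.295, 2.118, 0.035]
ft_force: [4.8, -0.5, 2.6]
finger_gap: 0.0003
```

```bash
python3 -c "
from h import *
tool()
for r in find('scene',look('sc2','scene')): print(r)"
```

```text
t 4.5 st xy mm [ 98.4 122. ] z 48.4 toolx heading off -0.41 F [ 4.8 -0.5  2.6] gap 0.0
('red', [-5.2, 123.4], 171, [283.0, 184.4])
('red', [54.0, 133.1], 132, [271.6, 194.2])
('green', [-25.4, 396.7], 194, [344.3, 232.1])
('green', [32.7, 398.6], 207, [331.7, 242.2])
('band', [24.4, 126.2], 75, [277.0, 188.9])
('band', [4.7, 398.6], 151, [338.0, 237.4])
```

```bash
python3 -c "
from h import *
s=tool();print(s['joint_pos'].round(3),s['qvel'].round(3),R.from_rotvec(s['eef_rot']).as_matrix()[:,2].round(3))
i=cv2.imread('pics/sc2.png');cv2.imwrite('pics/sc2c.png',cv2.resize(i[110:260,180:380],(800,600)))
cv2.imwrite('pics/w2.png',camera('wrist'))"
```

```text
t 4.55 st xy mm [ 98.  122.1] z 48.5 toolx heading off -0.4 F [ 5.6 -0.5  4.1] gap 0.0
[-0.002  0.703  1.581  0.003  0.829  0.076] [-0.001  0.009 -0.011  0.001  0.017 -0.001] [ 0.029  0.002 -1.   ]
```

View pics/sc2c.png

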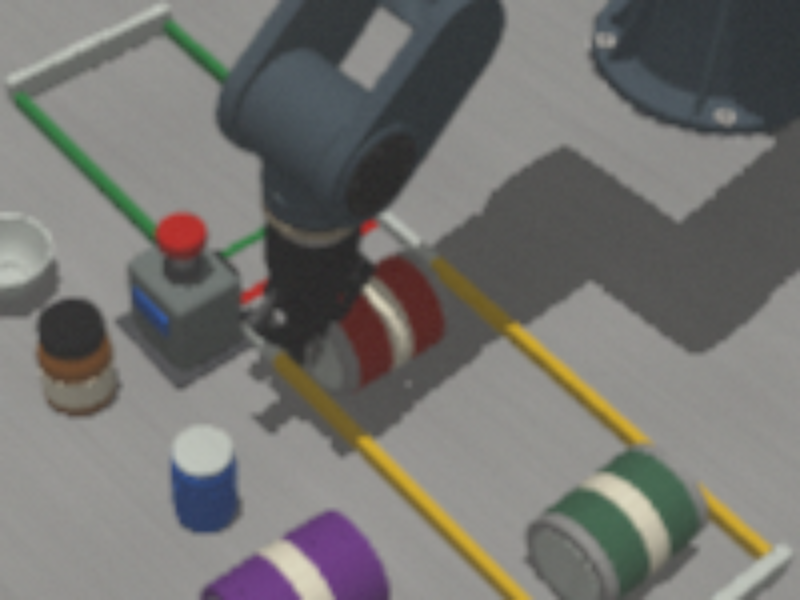

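View pics/w2.png

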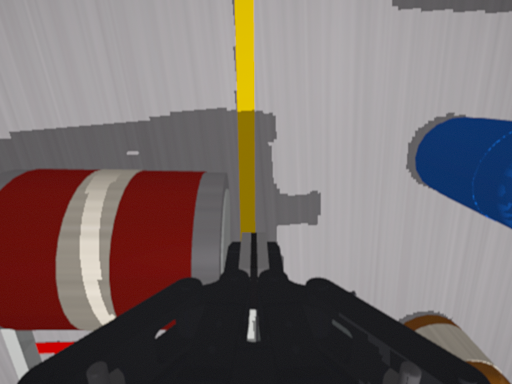

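Call:
step_arm:
  gripper: [1,1,1,1,1,1,1,1,1,1]
  offset:
    - [0,0.7,0]
    - [0,0,1.4]
    - [0,0,0]
    - [0,-0.5,0]
    - [0,-0.6,0]
    - [0,-0.6,0]
    - [0,-0.6,0]
    - [0,-0.5,0]
    - [0,-0.4,0]
    - [0,0,0]
  turn: [0,0,0,0,0,0,0,0,0,0]

```text
time: 5.85
tool_pos: [0.6178, 0.0468, 0.0437]
eef_rot: [2.277, 2.101, 0.075]
ft_force: [-0.2, 0.0, 7.4]
finger_gap: -0.0001
```

```bash
cat >> h.py <<'E'
def rep(tag,name='scene'):
    s=tool();print('toolz',R.from_rotvec(s['eef_rot']).as_matrix()[:,2].round(3))
    im=look(tag,name)
    for r in find(name,im): print(*r)
    return im
E
python3 -c "
from h import *
rep('sc3')"
```

```text
t 5.85 st xy mm [ 88.5 122.7] z 43.7 toolx heading off -0.41 F [-0.2  0.   7.4] gap -0.0
toolz [ 0.065  0.001 -0.998]
red [-28.4, 123.2] 162 [288.0, 181.2]
red [32.3, 133.5] 133 [276.6, 191.2]
green [-25.4, 396.9] 195 [344.4, 232.1]
green [32.8, 398.9] 209 [331.7, 242.3]
band [4.8, 129.8] 69 [282.0, 186.8]
band [4.7, 398.1] 153 [337.9, 237.3]
```

Call:
step_arm:
  gripper: [1,1,1,1,1,1,1]
  offset:
    - [0,1.5,0]
    - [0,2,0]
    - [0,0,-4]
    - [0,0,-4]
    - [0,0,-4]
    - [0,0,0]
    - [0,0,0]
  turn: [0,0,0,0,0,0,0]

```text
time: 6.78
tool_pos: [0.6391, 0.0441, 0.1579]
eef_rot: [2.288, 2.111, 0.05]
ft_force: [-0.0, 0.7, -1.3]
finger_gap: 0.0001
```

```bash
python3 -c "
from h import *
rep('sc4')"
```

```text
t 6.78 st xy mm [109.9 121.5] z 157.9 toolx heading off -0.42 F [-0.   0.7 -1.3] gap 0.0
toolz [ 0.043  0.001 -0.999]
red [-28.1, 123.7] 162 [288.0, 181.4]
red [28.9, 121.2] 187 [275.1, 188.7]
green [-25.0, 398.0] 194 [344.6, 232.4]
green [32.5, 397.8] 202 [331.5, 242.0]
band [3.1, 121.0] 89 [280.7, 185.1]
band [4.8, 397.7] 154 [337.8, 237.3]
```

Red can is now at about (2,122), roughly square. Next I'll place the part-open gripper behind it.

Call:
step_arm:
  gripper: [0.4,0.4,0.4,0.4,0.4,0.4,0.4,0.4]
  offset:
    - [3.5,-5,0]
    - [3.5,-5,0]
    - [1.5,-1,0]
    - [0,0,0]
    - [0,0,4.5]
    - [0,0,4.5]
    - [0,0,2.5]
    - [0,0,0]
  turn: [0,0,0,0,0,0,0,0]

```text
time: 7.82
tool_pos: [0.5407, 0.1359, 0.0289]
eef_rot: [2.294, 2.109, 0.043]
ft_force: [0.1, -0.1, 0.5]
finger_gap: 0.0513
```

```bash
python3 -c "
from h import *
im=rep('sc5');cv2.imwrite('pics/sc5c.png',cv2.resize(im[110:260,180:380],(800,600)))"
```

```text
t 7.83 st xy mm [  5.1 205.9] z 28.9 toolx heading off -0.63 F [ 0.1 -0.1  0.5] gap 0.051
toolz [ 0.037 -0.    -0.999]
red [-33.4, 89.3] 47 [282.8, 175.0]
red [26.6, 109.8] 146 [273.4, 186.4]
green [-25.0, 397.8] 199 [344.5, 232.3]
green [32.7, 398.3] 206 [331.6, 242.1]
band [-5.1, 97.3] 79 [278.1, 180.0]
band [4.7, 398.1] 153 [337.9, 237.3]
```

View pics/sc5c.png

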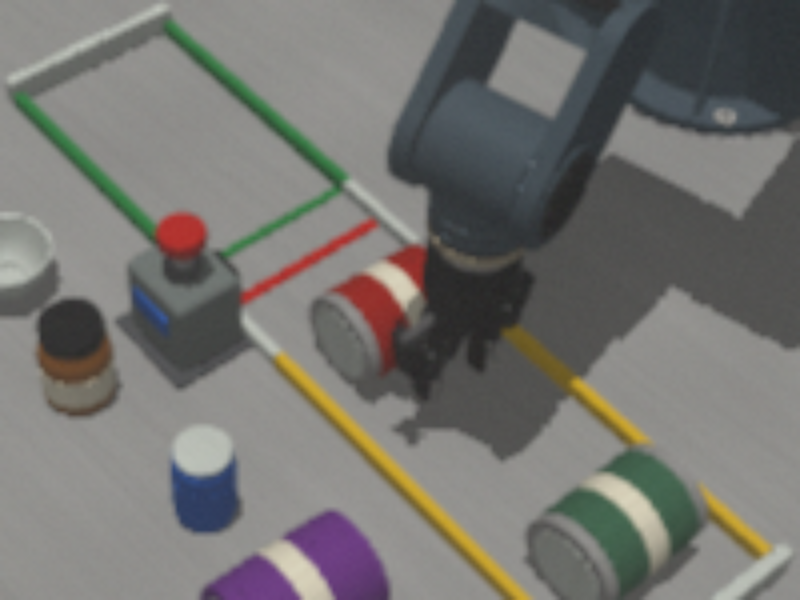

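Call:
step_arm:
  gripper: [0.4,0.4,0.4,0.4,0.4,0.4,0.4,0.4,0.4,0.4,0.4,0.4]
  offset:
    - [-1.2,0,0]
    - [-1.0,0,0]
    - [-1.0,0,0]
    - [-1.2,0,0]
    - [-1.2,0,0]
    - [-1.2,0,0]
    - [-1.2,0,0]
    - [-1.2,0,0]
    - [-1.0,0,0]
    - [-0.8,0,0]
    - [-0.6,0,0]
    - [-0.4,0,0]
  turn: [-0.6,0,0,0,0,0,0,0,0,0,0,0]

```text
time: 9.38
tool_pos: [0.534, 0.0071, 0.033]
eef_rot: [2.28, 2.118, 0.051]
ft_force: [0.4, 0.3, 0.4]
finger_gap: 0.0514
```

```bash
python3 -c "
from h import *
im=rep('sc6');cv2.imwrite('pics/sc6c.png',cv2.resize(im[110:260,180:380],(800,600)))
im=look('tp6');cv2.imwrite('pics/tp6c.png',cv2.resize(im[150:300,200:400],(800,600)))"
```

```text
t 9.38 st xy mm [ 7.8 77. ] z 33.0 toolx heading off -0.03 F [0.4 0.3 0.4] gap 0.051
toolz [ 0.044  0.001 -0.999]
red [21.1, -25.5] 61 [250.7, 163.8]
green [-25.3, 397.2] 196 [344.4, 232.2]
green [32.3, 397.4] 198 [331.5, 241.9]
band [-35.7, 265.6] 52 [317.8, 205.1]
band [4.9, 398.2] 154 [337.9, 237.4]
```

View pics/sc6c.png

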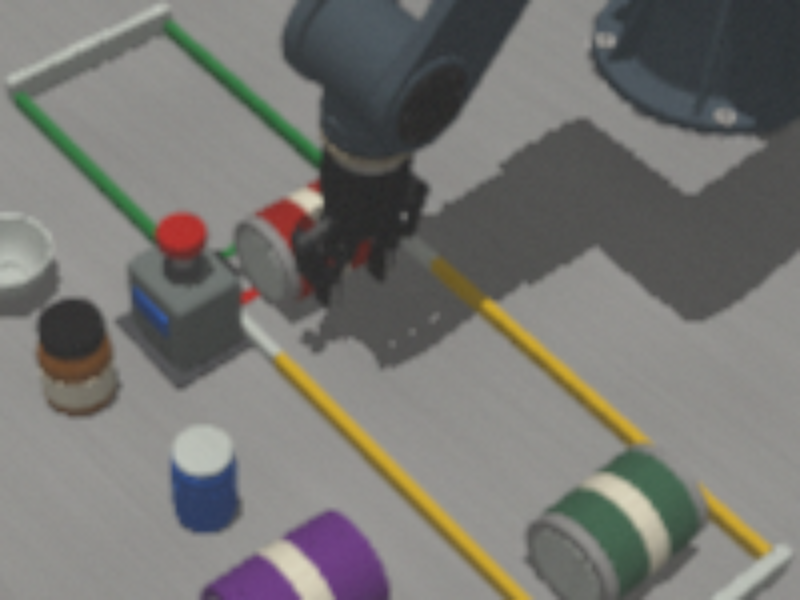

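View pics/tp6c.png

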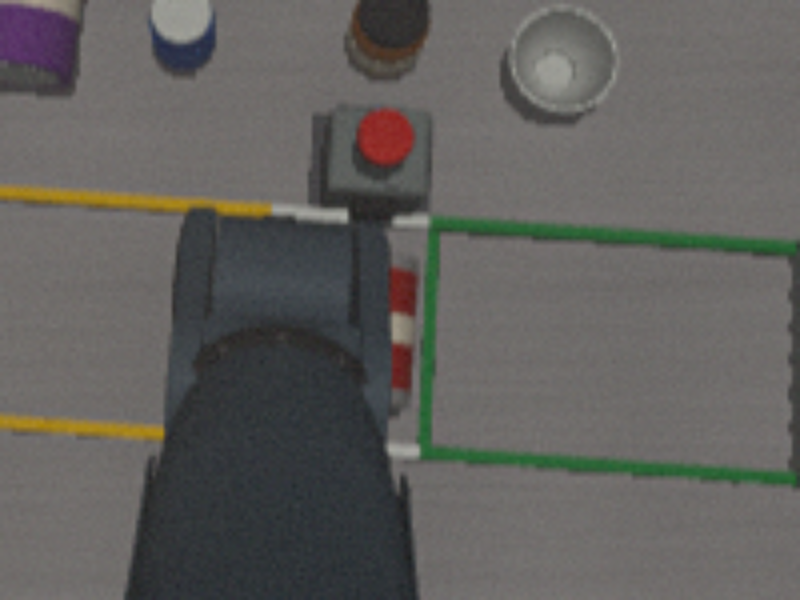

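```bash
cat >> h.py <<'E'
def front(im):
    H,S,V=cv2.split(cv2.cvtColor(im,cv2.COLOR_BGR2HSV))
    m=((H<8)|(H>172))&(S>110)&(V>45); m=m.astype(np.uint8)
    for row in range(195,275):
        pass
    yy,xx=np.nonzero(m); s=st2(toz('top',np.c_[xx,yy],.0435))
    k=(abs(s[:,0])<62)&(s[:,1]<40)&(s[:,1]>-345); s=s[k];yy=yy[k];xx=xx[k]
    out=[]
    for r in np.unique(yy):
        c=xx[yy==r]
        if len(c)>2: out.append(st2(toz('top',[[c.max()+.5,r]],.0435))[0])
    return np.array(out)
E
python3 -c "
from h import *
f=front(cv2.imread('pics/tp6.png'));print(f.round(1).tolist()); print('can y',np.median(f[:,1])+43.5)"
```

```text
[[47.9, -24.4], [45.4, -34.0], [42.5, -37.4], [39.3, -37.5], [36.1, -37.7], [32.9, -37.8], [29.7, -38.0], [26.5, -38.1], [23.4, -38.3], [20.2, -38.4], [17.0, -38.6], [-12.0, -30.5], [-14.7, -37.0], [-17.8, -37.1], [-21.0, -37.3], [-24.1, -37.4], [-27.2, -37.6], [-30.3, -37.7], [-33.4, -37.9], [-36.8, -34.9], [-39.7, -38.2], [-43.0, -35.2]]
can y 5.960763239252458
```

Top view: the red can's front edge is at y ≈ -37.7, so its centre is at about y = 6 and x = 2. I'll nudge it a little further.

Call:
step_arm:
  gripper: [0.4,0.4,0.4,0.4,0.4,0.4,0.4]
  offset:
    - [-0.4,0,0]
    - [-0.4,0,0]
    - [-0.3,0,0]
    - [-0.3,0,0]
    - [-0.3,0,0]
    - [-0.3,0,0]
    - [0,0,0]
  turn: [0,0,0,0,0,0,0]

```text
time: 10.35
tool_pos: [0.5325, -0.0138, 0.0329]
eef_rot: [2.279, 2.118, 0.051]
ft_force: [-0.3, -0.8, 0.2]
finger_gap: 0.0512
```

```bash
python3 -c "
from h import *
tool()
f=front(look('tp7'));print('can y',np.median(f[:,1])+43.5, f[:,0].min(),f[:,0].max())"
```

```text
t 10.35 st xy mm [ 7.9 56.1] z 32.9 toolx heading off -0.01 F [-0.3 -0.8  0.2] gap 0.051
can y -22.597612582773777 -44.09414016798511 47.01173021566437
```

```bash
python3 -c "
from h import *
rep('sc7')
im=cv2.imread('pics/tp7.png');cv2.imwrite('pics/tp7c.png',cv2.resize(im[150:300,200:400],(800,600)))"
```

```text
t 10.4 st xy mm [ 7.8 56.2] z 32.9 toolx heading off -0.0 F [-1.3 -0.2  0.1] gap 0.051
toolz [ 0.044  0.001 -0.999]
red [20.5, -51.2] 82 [246.5, 159.8]
green [-25.3, 397.5] 192 [344.5, 232.2]
green [32.4, 397.9] 205 [331.6, 242.0]
band [-35.8, 259.5] 56 [316.6, 203.9]
band [4.7, 398.8] 152 [338.1, 237.5]
```

View pics/tp7c.png

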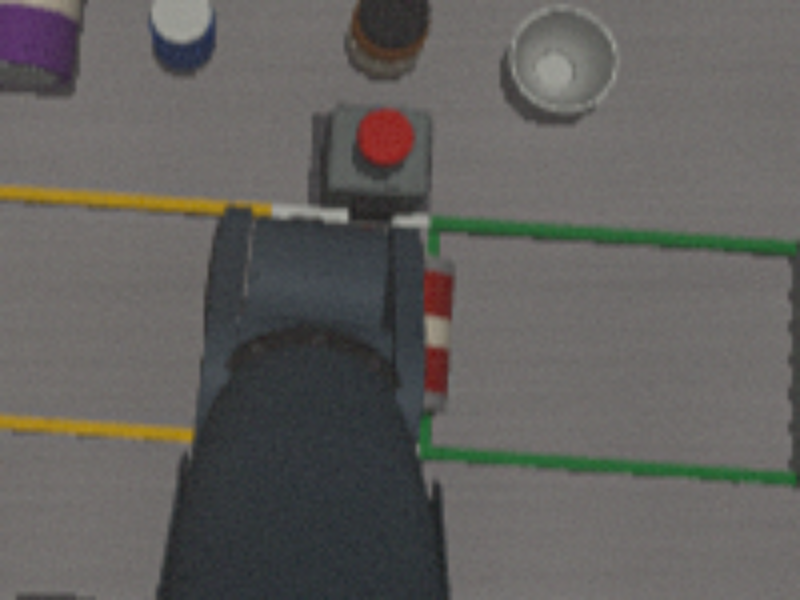

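```bash
python3 -c "
from h import *
im=cv2.imread('pics/sc7.png');cv2.imwrite('pics/sc7c.png',cv2.resize(im[130:220,200:320],(800,600),interpolation=cv2.INTER_CUBIC))
f=front(look('tp8'));print('can y',np.median(f[:,1])+43.5)
cv2.imwrite('pics/w8.png',camera('wrist'))"
```

```text
can y -22.528139995337852
```

View pics/sc7c.png

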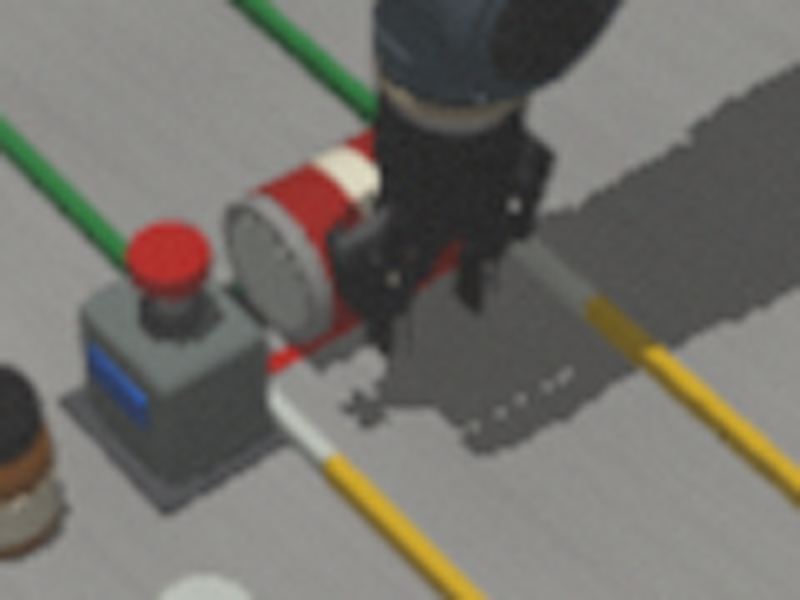

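View pics/w8.png

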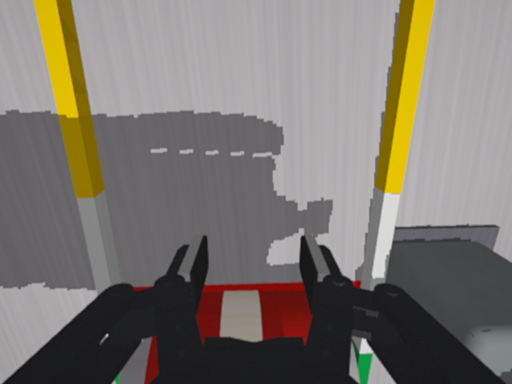

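The can kept coasting after my reading and now rests at y = -22.5. From here on I'll push slowly and hold before measuring. Now I'll go round to its bay side and roll it back gently.

Call:
step_arm:
  gripper: [0.4,0.4,0.4,0.4,0.4,0.4,0.4,0.4,0.4,0.4,0.4,0.4]
  offset:
    - [1.5,0,0]
    - [0,0,-5]
    - [0,0,-5]
    - [0,0,-1]
    - [-5,-0.2,0]
    - [-5,-0.2,0]
    - [-5,-0.2,0]
    - [-1.5,0,0]
    - [0,0,0]
    - [0,0,4]
    - [0,0,4]
    - [0,0,0]
  turn: [0,0,0,0,0,0,0,0,0,0,0,0]

```text
time: 12.05
tool_pos: [0.5144, -0.1547, 0.0599]
eef_rot: [2.274, 2.13, 0.05]
ft_force: [0.6, 0.1, 0.8]
finger_gap: 0.0511
```

```bash
python3 -c "
from h import *
im=rep('sc9');cv2.imwrite('pics/sc9c.png',cv2.resize(im[110:230,160:320],(800,600),interpolation=cv2.INTER_CUBIC))
im=look('tp9');print(find('top',im));cv2.imwrite('pics/tp9c.png',cv2.resize(im[150:300,200:400],(800,600)))"
```

```text
t 12.05 st xy mm [  0.1 -85.8] z 59.9 toolx heading off 0.44 F [0.6 0.1 0.8] gap 0.051
toolz [ 0.04   0.003 -0.999]
red [-28.4, -18.2] 164 [262.6, 158.9]
red [28.8, -19.2] 180 [250.1, 165.7]
green [-25.6, 396.2] 191 [344.3, 231.9]
green [32.6, 397.1] 196 [331.3, 241.9]
band [-2.1, -18.5] 92 [256.9, 162.0]
band [-57.3, 246.6] 59 [318.6, 198.5]
band [4.7, 399.2] 151 [338.2, 237.6]
[('red', [28.3, -16.2], 221, [296.7, 221.6]), ('red', [-30.1, -9.1], 196, [293.4, 240.4]), ('green', [75.6, -56.3], 47, [310.0, 207.4]), ('green', [35.2, 406.0], 105, [164.6, 210.1]), ('green', [81.9, -238.9], 211, [367.3, 209.4]), ('green', [-23.9, 411.0], 94, [160.8, 228.9]), ('band', [5.5, 404.8], 175, [163.9, 219.6]), ('band', [-1.1, -6.0], 89, [293.0, 230.9])]
```

View pics/tp9c.png

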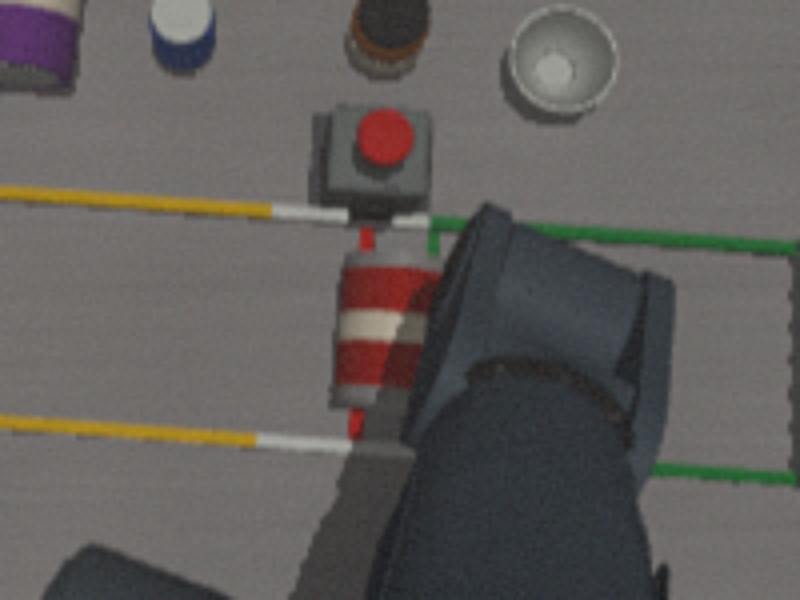

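View pics/sc9c.png

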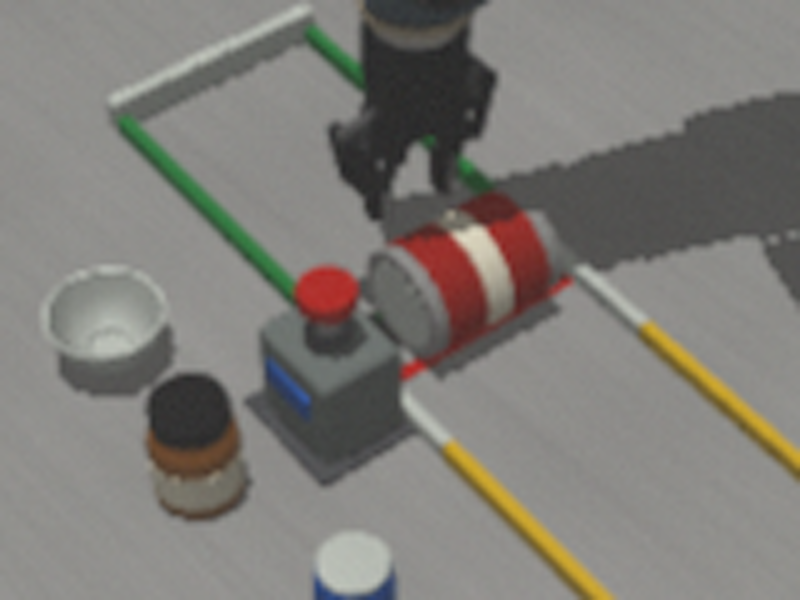

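Call:
step_arm:
  gripper: [0.4,0.4,0.4,0.4,0.4,0.4,0.4,0.4,0.4,0.4,0.4,0.4]
  offset:
    - [0,0.1,2.6]
    - [0,0,0]
    - [0.5,0,0]
    - [0.4,0,0]
    - [0.4,0,0]
    - [0.4,0,0]
    - [0.4,0,0]
    - [0.3,0,0]
    - [0.2,0,0]
    - [0.1,0,0]
    - [0,0,0]
    - [0,0,0]
  turn: [0.4,0,0,0,0,0,0,0,0,0,0,0]

```text
time: 13.65
tool_pos: [0.5241, -0.1269, 0.0442]
eef_rot: [2.27, 2.115, 0.06]
ft_force: [0.1, -0.5, -0.9]
finger_gap: 0.0513
```

```bash
cat >> h.py <<'E'
def back(im,col='red'):
    H,S,V=cv2.split(cv2.cvtColor(im,cv2.COLOR_BGR2HSV))
    m=((H<8)|(H>172))&(S>110)&(V>45) if col=='red' else (H>60)&(H<95)&(S>60)&(V>25)&(V<120)
    yy,xx=np.nonzero(m); s=st2(toz('top',np.c_[xx,yy],.0435))
    k=(abs(s[:,0])<62)&(s[:,1]<480)&(s[:,1]>-345); yy=yy[k];xx=xx[k]
    out=[]
    for r in np.unique(yy):
        c=xx[yy==r]
        if len(c)>2: out.append(st2(toz('top',[[c.min()-.5,r]],.0435))[0])
    out=np.array(out); print('back edge can y',round(np.median(out[:,1])-43.5,1),'x range',out[:,0].min().round(1),out[:,0].max().round(1))
E
python3 -c "
from h import *
back(cv2.imread('pics/tp9.png'))
im=rep('sc10')
im=look('tp10');back(im)"
```

```text
back edge can y -23.8 x range -44.6 45.0
t 13.65 st xy mm [  7.7 -57.4] z 44.2 toolx heading off 0.13 F [ 0.1 -0.5 -0.9] gap 0.051
toolz [ 0.055 -0.002 -0.999]
red [-29.1, 3.4] 158 [266.5, 162.1]
red [28.2, 0.1] 177 [253.5, 168.6]
green [-25.1, 397.9] 194 [344.6, 232.3]
green [32.9, 397.7] 201 [331.4, 242.0]
band [-0.2, 8.5] 82 [261.2, 166.4]
band [-57.3, 246.6] 59 [318.6, 198.5]
band [5.0, 398.5] 151 [338.0, 237.5]
back edge can y -0.1 x range -43.4 46.6
```

The can is on the mark: y ≈ 0 to 2, x ≈ 0, in both views. Now to the plunger.

Call:
step_arm:
  gripper: [0.4,0.4,1,1,1,1,1,1,1,1,1]
  offset:
    - [-1.2,0,0]
    - [-0.5,0,-3]
    - [0,0,-5]
    - [0,0,-5]
    - [0,0,-1.5]
    - [0,0,0]
    - [2.5,4.5,0]
    - [2.5,4.5,0]
    - [2.5,4,0]
    - [0,0,0]
    - [0,0,0]
  turn: [0,0,0,0,0,0,0,0,0,0,0]

```text
time: 15.12
tool_pos: [0.6496, -0.0818, 0.1896]
eef_rot: [2.281, 2.118, 0.047]
ft_force: [0.4, -0.0, -0.6]
finger_gap: 0.0002
```

```bash
python3 -c "
from h import *
rep('sc11')
im=look('tp11');print(find('top',im))"
```

```text
t 15.12 st xy mm [129.6  -3.2] z 189.6 toolx heading off -0.07 F [ 0.4 -0.  -0.6] gap 0.0
toolz [ 0.042  0.    -0.999]
red [-29.8, 2.4] 147 [266.5, 161.8]
red [28.2, -0.7] 173 [253.4, 168.5]
green [-25.7, 395.5] 188 [344.1, 231.8]
green [32.6, 398.1] 200 [331.6, 242.1]
band [-57.2, 256.2] 55 [320.5, 200.2]
band [-35.9, 239.5] 64 [312.5, 200.3]
band [4.8, 398.4] 152 [338.0, 237.4]
[('green', [33.3, 411.9], 122, [162.7, 210.5]), ('green', [81.8, -245.6], 193, [369.4, 209.6]), ('green', [-22.9, 404.7], 143, [162.8, 228.7]), ('band', [5.7, 404.4], 176, [164.0, 219.5])]
```

Call:
step_arm:
  gripper: [1,1,1,1,1,1,1,1]
  offset:
    - [0.3,0.2,4.3]
    - [0,0,0]
    - [0,0,0.8]
    - [0,0,0.8]
    - [0,0,0.8]
    - [0,0,0.8]
    - [0,0,0.5]
    - [0,0,0.3]
  turn: [0,0,0,0,0,0,0,0]

```text
time: 16.23
tool_pos: [0.6545, -0.0816, 0.1133]
eef_rot: [2.282, 2.112, 0.051]
ft_force: [-7.9, 1.5, 12.5]
finger_gap: -0.0001
```

```bash
python3 -c "
from h import *
im=rep('sc12');cv2.imwrite('pics/sc12c.png',cv2.resize(im[110:230,160:320],(800,600),interpolation=cv2.INTER_CUBIC))"
```

```text
t 16.23 st xy mm [134.4  -2.7] z 113.3 toolx heading off -0.24 F [-7.9  1.5 12.5] gap -0.0
toolz [ 0.046 -0.001 -0.999]
red [-29.0, 3.5] 152 [266.5, 162.1]
red [28.5, 0.3] 175 [253.5, 168.7]
green [-25.4, 397.3] 195 [344.5, 232.2]
green [32.4, 397.0] 198 [331.3, 241.8]
band [-57.2, 256.2] 55 [320.5, 200.2]
band [-36.1, 241.1] 59 [312.9, 200.6]
band [4.7, 398.1] 153 [337.9, 237.3]
```

View pics/sc12c.png

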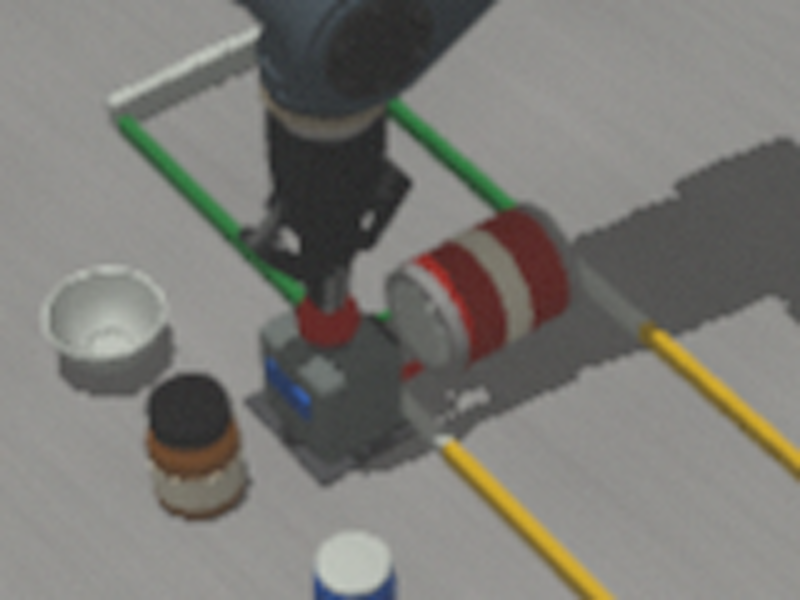

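The plunger is down at z = 113.3 (full travel is 113.0) with the can still. I'll hold it, release, and go behind the can.

Call:
step_arm:
  gripper: [1,1,1,1,1,1,1,0.4,0.4,0.4,0.4,0.4]
  offset:
    - [0,0,0.4]
    - [0,0,0.4]
    - [0,0,0.4]
    - [0,0,-2]
    - [0,0,-3]
    - [0,0,-2]
    - [0,0,0]
    - [3.3,-4.6,0]
    - [3.3,-4.6,0]
    - [3.0,-3.8,0]
    - [0,0,0]
    - [0,0,0]
  turn: [0,0,0,0,0,0,0,0,0,0,0,0]

```text
time: 17.77
tool_pos: [0.5262, 0.0261, 0.1763]
eef_rot: [2.278, 2.109, 0.055]
ft_force: [1.2, -0.5, 0.1]
finger_gap: 0.0511
```

```bash
python3 -c "
from h import *
im=rep('sc13');cv2.imwrite('pics/sc13c.png',cv2.resize(im[110:230,160:320],(800,600),interpolation=cv2.INTER_CUBIC))"
```

```text
t 17.77 st xy mm [-1.3 95.4] z 176.3 toolx heading off -0.24 F [ 1.2 -0.5  0.1] gap 0.051
toolz [ 0.051 -0.003 -0.999]
red [-28.2, 0.9] 150 [265.9, 161.8]
red [26.8, -2.2] 174 [253.4, 168.1]
green [-25.4, 396.9] 195 [344.4, 232.1]
green [32.8, 399.0] 205 [331.7, 242.3]
band [-3.9, -11.8] 114 [258.5, 162.8]
band [4.8, 398.2] 154 [337.9, 237.4]
```

View pics/sc13c.png

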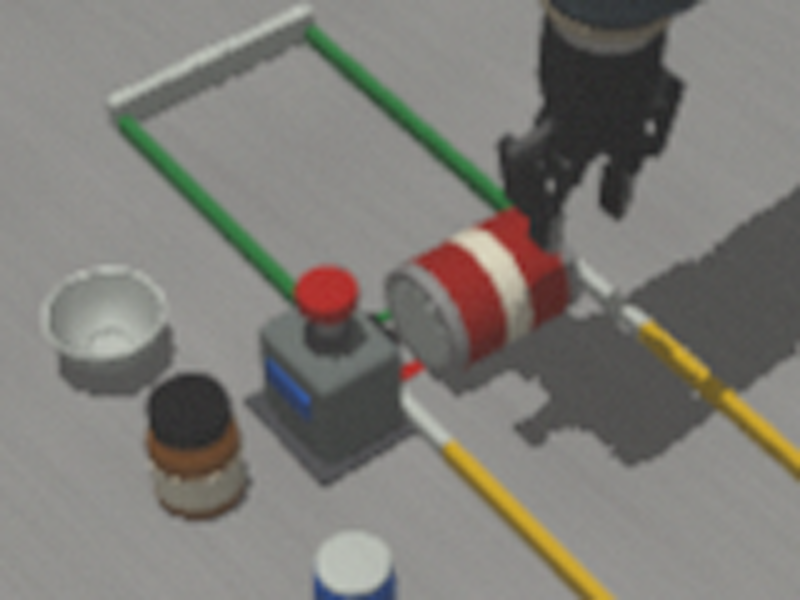

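Call:
step_arm:
  gripper: [0.4,0.4,0.4,0.4,0.4,0.4,0.4,0.4,0.4,0.4,0.4,0.4]
  offset:
    - [0,0,5]
    - [0,0,4.5]
    - [0,0,3.5]
    - [0,0,0]
    - [-1,-0.4,0]
    - [-1.2,0,0]
    - [-1,0,0]
    - [-1,0,0]
    - [-1.2,0,0]
    - [-1.4,0,0]
    - [-1.5,0,0]
    - [-1.5,0,0]
  turn: [0,0,0,0,0,0,0,0,0,0,0,0]

```text
time: 19.32
tool_pos: [0.5266, -0.0821, 0.0465]
eef_rot: [2.277, 2.099, 0.065]
ft_force: [0.2, -0.3, -0.4]
finger_gap: 0.0513
```

Call:
step_arm:
  gripper: [0.4,0.4,0.4,0.4,0.4,0.4,0.4,0.4,0.4,0.4,0.4,0.4]
  offset:
    - [-1.6,0,0]
    - [-1.6,0,0]
    - [-1.6,0,0]
    - [-1.6,0,0]
    - [-1.6,0,0]
    - [-1.6,0,0]
    - [-1.6,0,0]
    - [-1.4,0,0]
    - [-1.2,0,0]
    - [-0.8,0,0]
    - [0,0,0]
    - [0,0,0]
  turn: [0,0,0,0,0,0,0,0,0,0,0,0]

```text
time: 20.82
tool_pos: [0.5135, -0.239, 0.0461]
eef_rot: [2.278, 2.097, 0.065]
ft_force: [-1.0, -0.2, 0.2]
finger_gap: 0.0514
```

```bash
python3 -c "
from h import *
im=rep('sc14');cv2.imwrite('pics/sc14c.png',cv2.resize(im[100:220,160:320],(800,600),interpolation=cv2.INTER_CUBIC))
im=look('tp14');print(find('top',im))"
```

```text
t 20.82 st xy mm [   5.3 -170. ] z 46.1 toolx heading off -0.55 F [-1.  -0.2  0.2] gap 0.051
toolz [ 0.061 -0.004 -0.998]
green [-49.1, -91.9] 100 [254.6, 145.6]
green [-25.3, 397.1] 196 [344.4, 232.1]
green [32.9, 398.3] 205 [331.5, 242.2]
band [-56.9, 237.5] 63 [316.6, 196.9]
band [4.8, 398.3] 154 [337.9, 237.4]
[('red', [-10.5, 3.2], 186, [289.9, 233.7]), ('green', [75.6, -73.6], 100, [315.4, 207.8]), ('green', [33.5, 408.4], 134, [163.8, 210.5]), ('green', [81.9, -151.9], 60, [340.0, 207.5]), ('green', [82.0, -293.0], 97, [384.2, 210.6]), ('green', [-23.2, 405.0], 111, [162.7, 228.8]), ('green', [-44.0, -51.4], 138, [306.7, 245.9]), ('band', [5.6, 404.7], 174, [163.9, 219.5])]
```

View pics/sc14c.png

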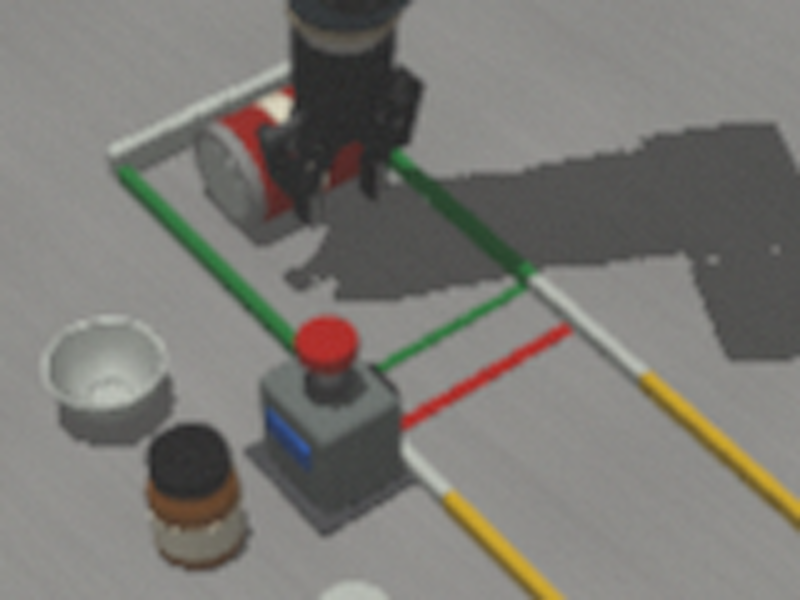

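Call:
step_arm:
  gripper: [0.4,0.4,0.4,0.4,0.4,0.4,0.4,0.4,0.4,0.4,0.4,0.4]
  offset:
    - [1.5,0,0]
    - [0,0,-5]
    - [0,0,-5]
    - [0,0,0]
    - [5.2,0.1,0]
    - [5.2,0.1,0]
    - [5.2,0.1,0]
    - [5.2,0.1,0]
    - [5.2,0.1,0]
    - [5.2,0,0]
    - [5.2,0,0]
    - [5.2,0,0]
  turn: [-0.5,0,0,0,0,0,0,0,0,0,0,0]

```text
time: 22.42
tool_pos: [0.5376, 0.2119, 0.1415]
eef_rot: [2.269, 2.118, 0.055]
ft_force: [0.8, -0.4, -0.1]
finger_gap: 0.0513
```

Call:
step_arm:
  gripper: [0.4,0.4,0.4,0.4,0.4]
  offset:
    - [5,0,0]
    - [5,0,0]
    - [5,0,0]
    - [2,0,0]
    - [0,0,0]
  turn: [0,0,0,0,0]

```text
time: 23.05
tool_pos: [0.5424, 0.3929, 0.1342]
eef_rot: [2.262, 2.129, 0.043]
ft_force: [0.1, -0.5, -0.1]
finger_gap: 0.0512
```

```bash
python3 -c "
from h import *
im=rep('sc15')
im=look('tp15');print(find('top',im))"
```

```text
t 23.05 st xy mm [-12.  462.4] z 134.2 toolx heading off 0.7 F [ 0.1 -0.5 -0.1] gap 0.051
toolz [ 0.044 -0.006 -0.999]
red [-35.3, -311.5] 126 [218.3, 117.8]
red [20.7, -314.6] 129 [206.3, 123.1]
green [-25.9, 372.7] 72 [339.0, 227.1]
green [32.9, 398.8] 209 [331.6, 242.3]
band [-8.8, -319.2] 98 [211.8, 119.5]
band [-57.0, 239.7] 62 [317.1, 197.3]
band [2.2, 381.5] 93 [334.7, 233.5]
[('red', [-10.2, 3.2], 186, [289.9, 233.6]), ('red', [23.4, -310.7], 282, [389.7, 229.8]), ('red', [-33.8, -308.2], 295, [388.8, 248.5]), ('green', [35.9, -52.0], 127, [308.1, 219.9]), ('green', [82.1, -95.7], 43, [322.4, 206.2]), ('green', [34.9, 409.5], 164, [163.5, 210.1]), ('green', [81.6, -153.2], 68, [340.4, 207.6]), ('green', [82.1, -224.4], 54, [362.7, 209.1]), ('green', [82.1, -292.0], 78, [383.9, 210.6]), ('green', [-22.6, 392.1], 117, [166.8, 228.9]), ('green', [-74.6, -57.8], 102, [308.3, 256.2]), ('band', [6.4, 399.9], 148, [165.4, 219.4]), ('band', [-4.0, -315.3], 202, [391.1, 238.9])]
```

View pics/tp15.png

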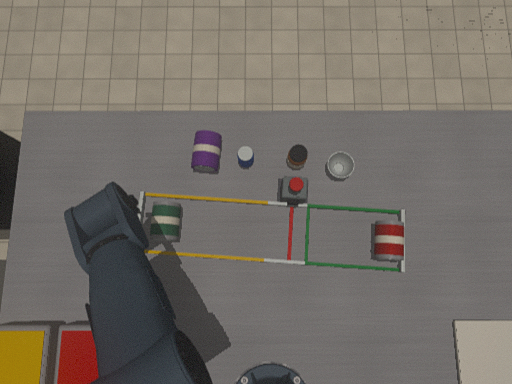

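View pics/sc15.png

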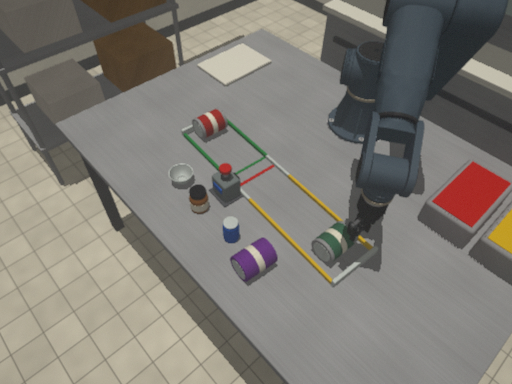

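Red lies against the end stop at about (-6,-308). Now down behind the green can.

Call:
step_arm:
  gripper: [0.4,0.4,0.4,0.4,0.4,0.4]
  offset:
    - [0.5,1.2,0]
    - [0,0,0]
    - [0,0,4]
    - [0,0,4]
    - [0,0,2.2]
    - [0,0,0]
  turn: [0.7,0,0,0,0,0]

```text
time: 23.9
tool_pos: [0.5629, 0.392, 0.0322]
eef_rot: [2.283, 2.106, 0.047]
ft_force: [-0.5, -0.0, 1.1]
finger_gap: 0.051
```

```bash
python3 -c "
from h import *
im=rep('sc16');cv2.imwrite('pics/sc16c.png',cv2.resize(im[180:300,280:440],(800,600),interpolation=cv2.INTER_CUBIC))"
```

```text
t 23.9 st xy mm [  8.6 462.9] z 32.2 toolx heading off -0.42 F [-0.5 -0.   1.1] gap 0.051
toolz [ 0.046 -0.005 -0.999]
red [-36.2, -313.6] 121 [218.2, 117.5]
red [20.5, -315.4] 127 [206.2, 122.9]
green [31.6, 385.4] 135 [328.9, 239.2]
band [-8.8, -319.2] 98 [211.8, 119.5]
band [-58.2, 235.5] 54 [316.5, 196.4]
band [3.6, 370.2] 54 [331.8, 231.4]
```

View pics/sc16c.png

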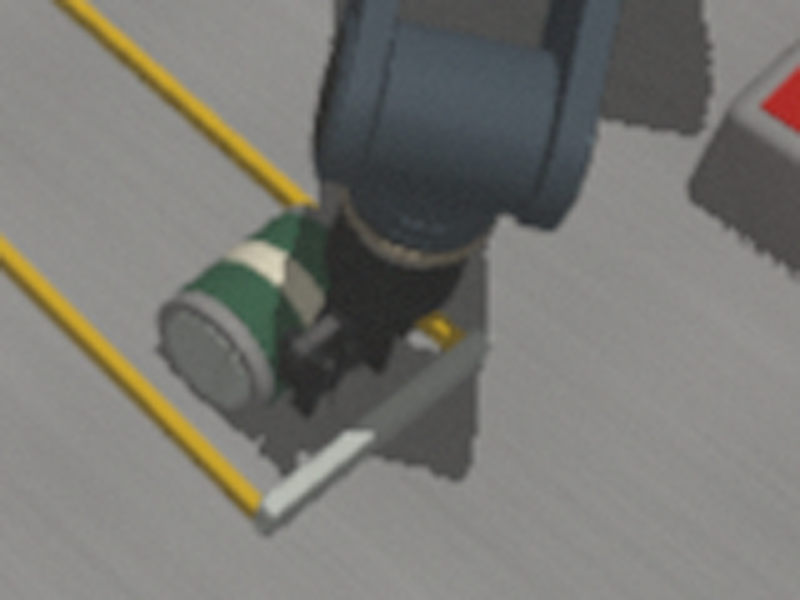

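Call:
step_arm:
  gripper: [0.4,0.4,0.4,0.4,0.4,0.4,0.4,0.4,0.4,0.4,0.4,0.4]
  offset:
    - [-0.5,0,0]
    - [-0.8,0,0]
    - [-1,0,0]
    - [-1.2,0,0]
    - [-1.3,0,0]
    - [-1.3,0,0]
    - [-1.3,0,0]
    - [-1.3,0,0]
    - [-1.3,0,0]
    - [-1.3,0,0]
    - [-1.3,0,0]
    - [-1.3,0,0]
  turn: [-0.4,0,0,0,0,0,0,0,0,0,0,0]

```text
time: 25.45
tool_pos: [0.5543, 0.2449, 0.0375]
eef_rot: [2.273, 2.113, 0.059]
ft_force: [-0.1, -0.1, -0.5]
finger_gap: 0.0515
```

```bash
python3 -c "
from h import *
im=rep('sc17');cv2.imwrite('pics/sc17c.png',cv2.resize(im[150:270,240:400],(800,600),interpolation=cv2.INTER_CUBIC))"
```

```text
t 25.45 st xy mm [ 10.7 315.6] z 37.5 toolx heading off 0.01 F [-0.1 -0.1 -0.5] gap 0.052
toolz [ 0.053 -0.001 -0.999]
red [-36.3, -314.0] 120 [218.2, 117.4]
red [20.6, -315.7] 126 [206.2, 122.9]
green [32.7, 234.9] 81 [296.3, 209.6]
band [-8.9, -319.6] 98 [211.8, 119.4]
```

View pics/sc17c.png

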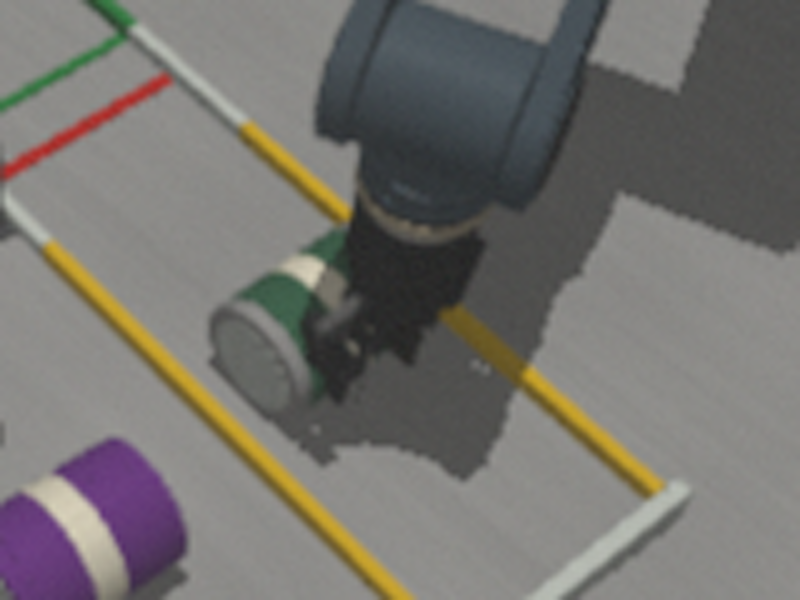

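Call:
step_arm:
  gripper: [0.4,0.4,0.4,0.4,0.4,0.4,0.4,0.4,0.4,0.4,0.4,0.4]
  offset:
    - [-1.3,-0.05,0.1]
    - [-1.3,-0.05,0.1]
    - [-1.3,-0.05,0.1]
    - [-1.3,-0.05,0.1]
    - [-1.3,-0.05,0.1]
    - [-1.3,-0.05,0.05]
    - [-1.3,0,0.05]
    - [-1.2,0,0.05]
    - [-1,0,0]
    - [-0.8,0,0]
    - [-0.6,0,0]
    - [-0.4,0,0]
  turn: [0,0,0,0,0,0,0,0,0,0,0,0]

```text
time: 27.0
tool_pos: [0.5412, 0.104, 0.0302]
eef_rot: [2.274, 2.112, 0.058]
ft_force: [-1.0, -0.0, -0.1]
finger_gap: 0.0512
```

Call:
step_arm:
  gripper: [0.4,0.4,0.4]
  offset:
    - [0,0,0]
    - [0,0,0]
    - [0,0,0]
  turn: [0,0,0]

```text
time: 27.38
tool_pos: [0.5412, 0.1042, 0.0301]
eef_rot: [2.274, 2.113, 0.059]
ft_force: [-0.5, 0.3, 0.3]
finger_gap: 0.0513
```

```bash
cat >> h.py <<'E'
def wback(tag,rows=(180,345)):
    "rear (+y) edge of can in front of the fingers, from wrist picture -> can y"
    s=manip.sense();im=camera('wrist');cv2.imwrite(f'pics/{tag}.png',im);return s,im
E
python3 -c "
from h import *
im=rep('sc18');cv2.imwrite('pics/sc18c.png',cv2.resize(im[130:250,200:360],(800,600),interpolation=cv2.INTER_CUBIC))
wback('w18');im=look('tp18');cv2.imwrite('pics/tp18c.png',cv2.resize(im[150:300,200:400],(800,600)))"
```

```text
t 27.38 st xy mm [  7.9 174.3] z 30.1 toolx heading off -0.03 F [-0.5  0.3  0.3] gap 0.051
toolz [ 0.053 -0.002 -0.999]
red [-36.9, -316.0] 115 [218.0, 117.1]
red [20.4, -317.4] 123 [206.0, 122.7]
green [-23.4, 59.2] 54 [275.1, 171.5]
green [37.7, 80.9] 142 [265.7, 183.0]
band [-8.6, -318.3] 98 [211.9, 119.6]
band [4.9, 68.6] 76 [270.7, 176.6]
band [-56.9, 382.2] 55 [347.9, 224.0]
band [-35.1, 401.9] 61 [347.7, 231.5]
```

View pics/w18.png

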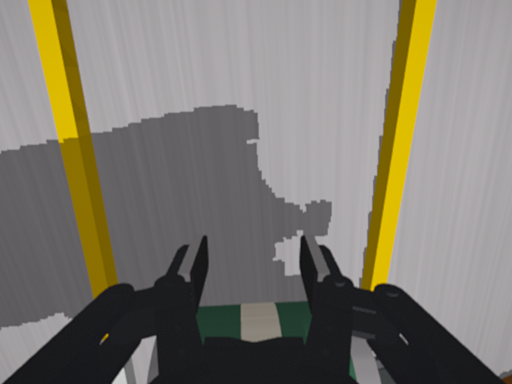

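View pics/tp18c.png

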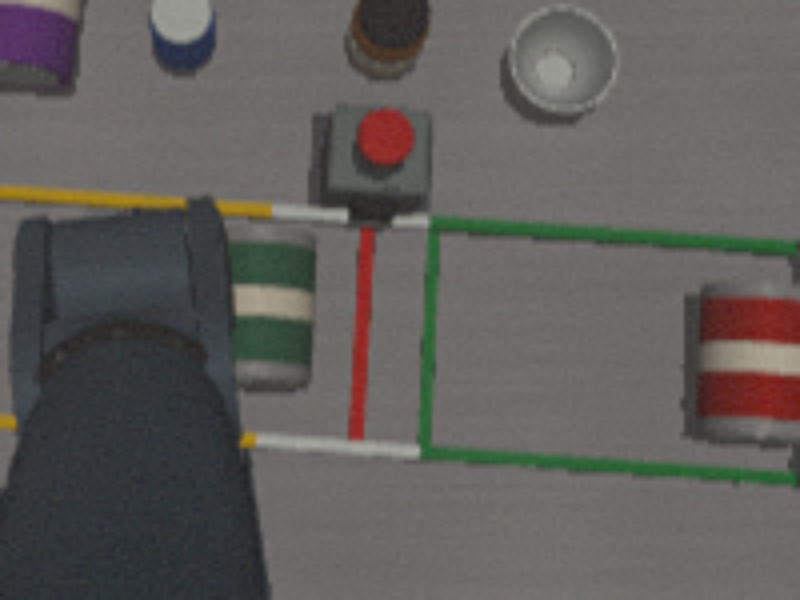

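```bash
python3 -c "
from h import *
p=[[278.2,217],[278.2,225.7],[277.6,236]]
print(st2(toz('top',p,.0435)).round(1), 'x of band', st2(toz('top',[[268,225.3]],.083)))
s=manip.sense()
print('wrist rear edge',st2(toz('wrist',[[262,303]],.0435,s)).round(1),st2(toz('wrist',[[262,303]],.06,s)).round(1))"
```

```text
[[ 43.1  43.2]
 [ 15.5  41.5]
 [-17.1  41.4]] x of band [[ 9.93861352 74.53961376]]
wrist rear edge [[ 11.8 146.3]] [[ 10.3 160.5]]
```

Call:
step_arm:
  gripper: [0.4,0.4,0.4,0.4,0.4,0.4,0.4,0.4,0.4,0.4,0.4,0.4]
  offset:
    - [-1.2,-0.2,0]
    - [-1.2,0,0]
    - [-0.6,0,0]
    - [-0.6,0,0]
    - [-0.6,0,0]
    - [-0.6,0,0]
    - [-0.6,0,0]
    - [-0.6,0,0]
    - [-0.6,0,0]
    - [-0.6,0,0]
    - [-0.6,0,0]
    - [-0.6,0,0]
  turn: [0,0,0,0,0,0,0,0,0,0,0,0]

```text
time: 29.02
tool_pos: [0.5325, 0.0146, 0.0299]
eef_rot: [2.274, 2.113, 0.059]
ft_force: [-0.4, -0.1, 0.4]
finger_gap: 0.0514
```

```bash
python3 -c "
from h import *
tool();im=look('tp19');cv2.imwrite('pics/tp19c.png',cv2.resize(im[150:300,200:400],(800,600)))"
```

```text
t 29.02 st xy mm [ 5.7 84.3] z 29.9 toolx heading off -0.02 F [-0.4 -0.1  0.4] gap 0.051
```

View pics/tp19c.png

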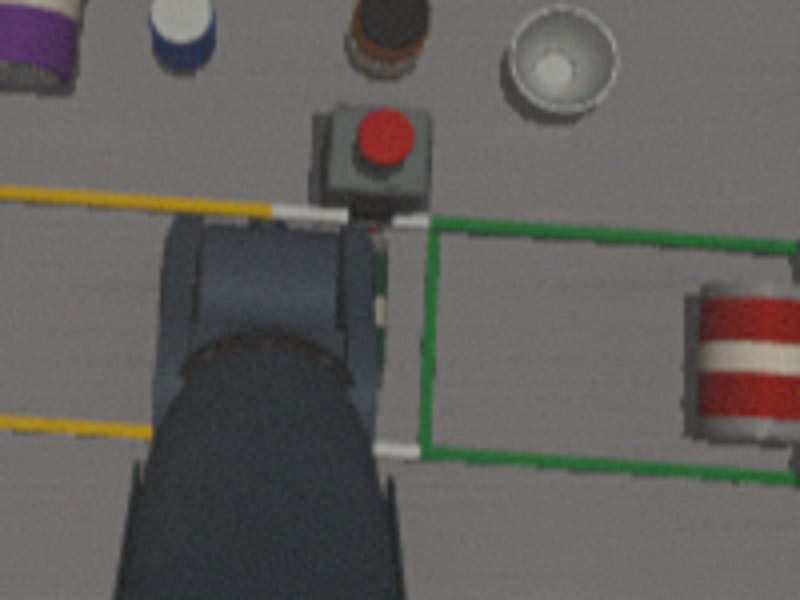

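Call:
step_arm:
  gripper: [0.4,0.4,0.4,0.4,0.4,0.4,0.4,0.4,0.4,0.4,0.4]
  offset:
    - [-0.5,0,0]
    - [-0.5,0,0]
    - [-0.5,0,0]
    - [-0.4,0,0]
    - [-0.3,0,0]
    - [-0.2,0,0]
    - [-0.1,0,0]
    - [0,0,0]
    - [0,0,0]
    - [0,0,0]
    - [0,0,0]
  turn: [0,0,0,0,0,0,0,0,0,0,0]

```text
time: 30.45
tool_pos: [0.5305, -0.0124, 0.0298]
eef_rot: [2.274, 2.113, 0.058]
ft_force: [0.1, -0.4, 0.4]
finger_gap: 0.0511
```

```bash
python3 -c "
from h import *
tool();im=look('tp20');cv2.imwrite('pics/tp20c.png',cv2.resize(im[180:280,250:350],(800,600),interpolation=cv2.INTER_CUBIC))"
```

```text
t 30.45 st xy mm [ 5.7 57.3] z 29.8 toolx heading off -0.02 F [ 0.1 -0.4  0.4] gap 0.051
```

View pics/tp20c.png

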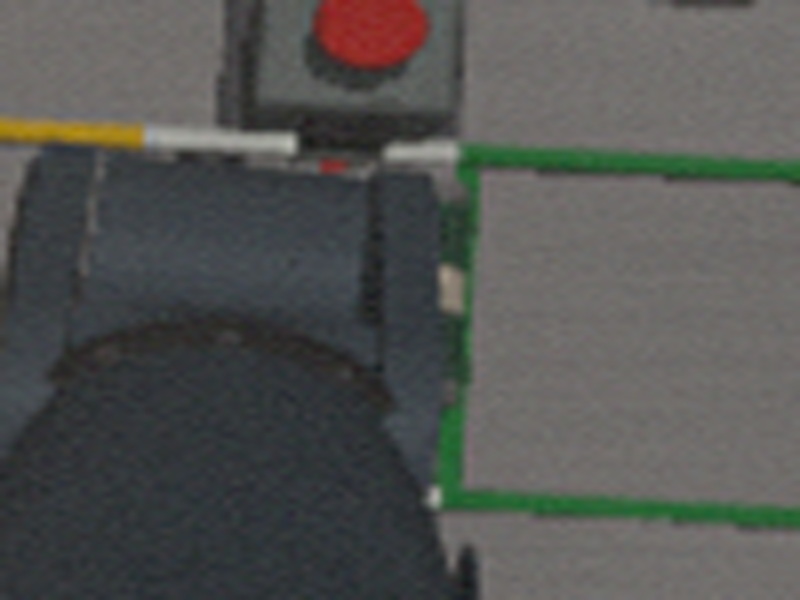

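Call:
step_arm:
  gripper: [0.4,0.4,0.4,0.4,0.4,0.4]
  offset:
    - [1.5,0,0]
    - [3,0,-3]
    - [3,0,-4]
    - [3,0,-4]
    - [0,0,-3]
    - [0,0,0]
  turn: [0,0,0,0,0,0]

```text
time: 31.25
tool_pos: [0.5301, 0.1006, 0.1739]
eef_rot: [2.274, 2.114, 0.059]
ft_force: [0.4, 1.0, -0.3]
finger_gap: 0.0517
```

```bash
python3 -c "
from h import *
im=rep('sc21');
im=look('tp21');print(find('top',im));cv2.imwrite('pics/tp21c.png',cv2.resize(im[180:280,250:350],(800,600),interpolation=cv2.INTER_CUBIC))"
```

```text
t 31.25 st xy mm [ -2.9 169.9] z 173.9 toolx heading off 0.02 F [ 0.4  1.  -0.3] gap 0.052
toolz [ 0.052 -0.001 -0.999]
red [-36.2, -313.6] 121 [218.2, 117.5]
red [20.5, -315.4] 127 [206.2, 122.9]
green [-20.0, -15.0] 131 [261.4, 160.3]
green [38.2, -13.7] 136 [248.9, 167.7]
band [-8.9, -319.8] 100 [211.7, 119.4]
band [9.4, -14.5] 105 [255.1, 164.0]
band [-45.1, 392.1] 119 [347.6, 227.9]
[('red', [23.5, -310.5], 282, [389.7, 229.8]), ('red', [-33.5, -307.7], 299, [388.7, 248.4]), ('red', [-71.9, 3.4], 42, [288.7, 253.9]), ('green', [79.6, -62.1], 43, [311.9, 206.2]), ('green', [82.2, -139.6], 103, [336.2, 207.1]), ('green', [81.9, -295.3], 90, [385.0, 210.7]), ('green', [41.7, -8.7], 182, [294.6, 217.1]), ('green', [-16.5, -11.5], 220, [294.5, 236.0]), ('green', [-83.4, -63.4], 94, [309.9, 259.3]), ('band', [12.2, -10.4], 178, [294.6, 226.7]), ('band', [-4.6, -315.7], 187, [391.3, 239.1])]
```

View pics/tp21c.png

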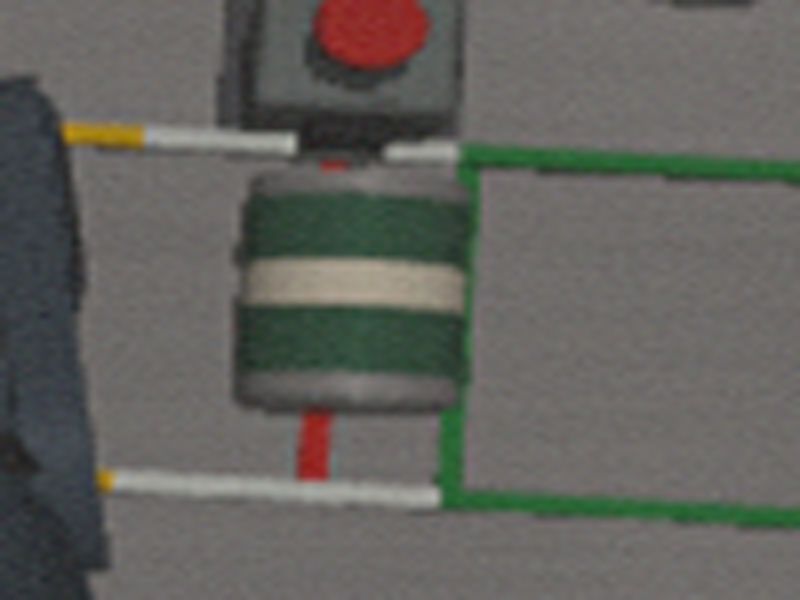

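Green is at (10,-12), just past the mark. I'll use the same return nudge from the bay side.

Call:
step_arm:
  gripper: [0.4,0.4,0.4,0.4,0.4,0.4,0.4,0.4,0.4,0.4,0.4,0.4]
  offset:
    - [-5,0.1,0]
    - [-5,0.1,0]
    - [-5,0.1,0]
    - [-5,0.1,0]
    - [-4.5,0.1,0]
    - [-1,0,0]
    - [0,0,0]
    - [0,0,4.5]
    - [0,0,4.5]
    - [0,0,3]
    - [0,0,0]
    - [0,0,0]
  turn: [0,0,0,0,0,0,0,0,0,0,0,0]

```text
time: 32.85
tool_pos: [0.5156, -0.1546, 0.0379]
eef_rot: [2.283, 2.128, 0.042]
ft_force: [-0.1, -0.2, -0.2]
finger_gap: 0.0516
```

```bash
python3 -c "
from h import *
im=rep('sc22')"
```

```text
t 32.85 st xy mm [  1.3 -85.6] z 37.9 toolx heading off 0.16 F [-0.1 -0.2 -0.2] gap 0.052
toolz [ 0.033  0.004 -0.999]
red [-34.7, -309.4] 131 [218.5, 118.2]
red [23.3, -309.1] 144 [206.6, 124.0]
green [-19.5, -9.4] 123 [262.2, 161.3]
green [38.3, -14.2] 143 [248.9, 167.7]
band [-8.8, -319.4] 98 [211.8, 119.5]
band [9.5, -11.0] 97 [255.7, 164.6]
band [-44.8, 318.3] 201 [331.1, 213.5]
```

Call:
step_arm:
  gripper: [0.4,0.4,0.4,0.4,0.4,0.4,0.4,0.4,0.4,0.4,0.4,0.4]
  offset:
    - [0,0.7,0]
    - [0.5,0,0]
    - [0.5,0,0]
    - [0.4,0,0]
    - [0.4,0,0]
    - [0.3,0,0]
    - [0.3,0,0]
    - [0.2,0,0]
    - [0.1,0,0]
    - [0.1,0,0]
    - [0,0,0]
    - [0,0,0]
  turn: [0,0,0,0,0,0,0,0,0,0,0,0]

```text
time: 34.4
tool_pos: [0.5263, -0.1255, 0.041]
eef_rot: [2.28, 2.125, 0.045]
ft_force: [0.5, 0.1, -0.3]
finger_gap: 0.0515
```

```bash
python3 -c "
from h import *
im=rep('sc23')
im=look('tp23');back(im,'green');print(find('top',im));cv2.imwrite('pics/tp23c.png',cv2.resize(im[180:280,250:350],(800,600),interpolation=cv2.INTER_CUBIC))"
```

```text
t 34.4 st xy mm [  9.8 -55.8] z 41.0 toolx heading off 0.16 F [ 0.5  0.1 -0.3] gap 0.052
toolz [ 0.037  0.002 -0.999]
red [-34.0, -308.1] 134 [218.5, 118.4]
red [22.6, -311.0] 140 [206.4, 123.7]
green [-17.3, 10.9] 84 [265.3, 164.7]
green [37.5, -2.3] 114 [251.1, 169.4]
band [-8.9, -319.3] 99 [211.8, 119.5]
band [11.2, 9.4] 78 [258.8, 168.0]
band [-57.5, 312.0] 86 [332.5, 210.4]
band [-35.5, 318.3] 115 [329.0, 215.0]
back edge can y -4.1 x range -29.9 61.0
[('red', [23.6, -310.5], 282, [389.7, 229.8]), ('red', [-33.7, -306.9], 303, [388.4, 248.4]), ('green', [81.4, -139.7], 47, [336.2, 207.4]), ('green', [81.9, -271.8], 139, [377.6, 210.2]), ('green', [42.8, 7.7], 101, [289.4, 216.4]), ('green', [-17.2, 22.2], 45, [283.8, 235.5]), ('band', [12.0, 22.7], 79, [284.1, 226.0]), ('band', [-4.5, -314.8], 198, [391.0, 239.0])]
```

View pics/tp23c.png

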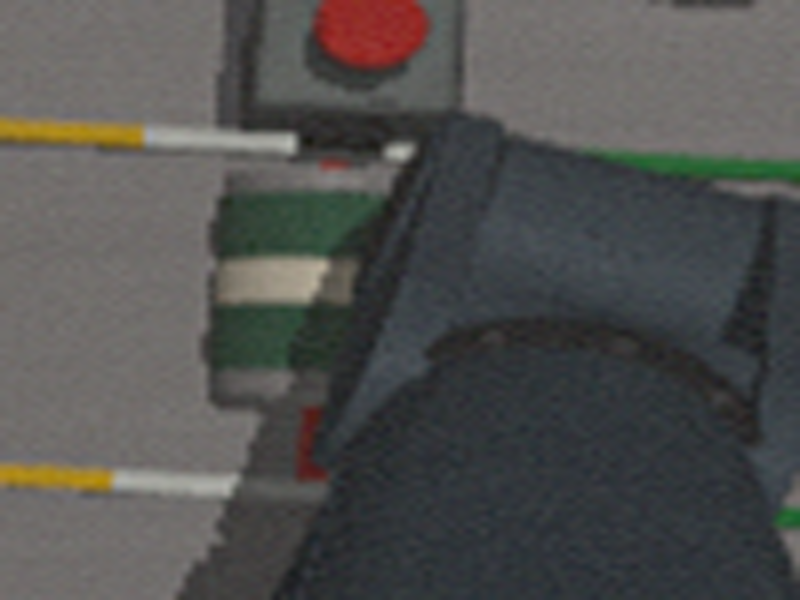

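Call:
step_arm:
  gripper: [0.4,0.4,1,1,1,1,1,1,1,1,1]
  offset:
    - [-1.2,0,0]
    - [-0.5,0,-3]
    - [0,0,-5]
    - [0,0,-5]
    - [0,0,-1.5]
    - [0,0,0]
    - [2.5,4.5,0]
    - [2.5,4.5,0]
    - [2.6,4.1,0]
    - [0,0,0]
    - [0,0,0]
  turn: [0,0,0,0,0,0,0,0,0,0,0]

```text
time: 35.88
tool_pos: [0.6554, -0.0799, 0.1843]
eef_rot: [2.292, 2.129, 0.032]
ft_force: [0.2, -0.3, 0.6]
finger_gap: -0.0002
```

```bash
python3 -c "
from h import *
im=rep('sc24');cv2.imwrite('pics/sc24c.png',cv2.resize(im[110:230,160:320],(800,600),interpolation=cv2.INTER_CUBIC))"
```

```text
t 35.88 st xy mm [135.2  -0.9] z 184.3 toolx heading off -0.04 F [ 0.2 -0.3  0.6] gap -0.0
toolz [ 0.024  0.004 -1.   ]
red [22.9, -312.5] 133 [206.1, 123.6]
green [38.6, -3.2] 139 [250.7, 169.4]
band [-57.4, 325.9] 80 [335.4, 213.1]
band [-35.2, 377.4] 75 [342.1, 226.6]
```

View pics/sc24c.png

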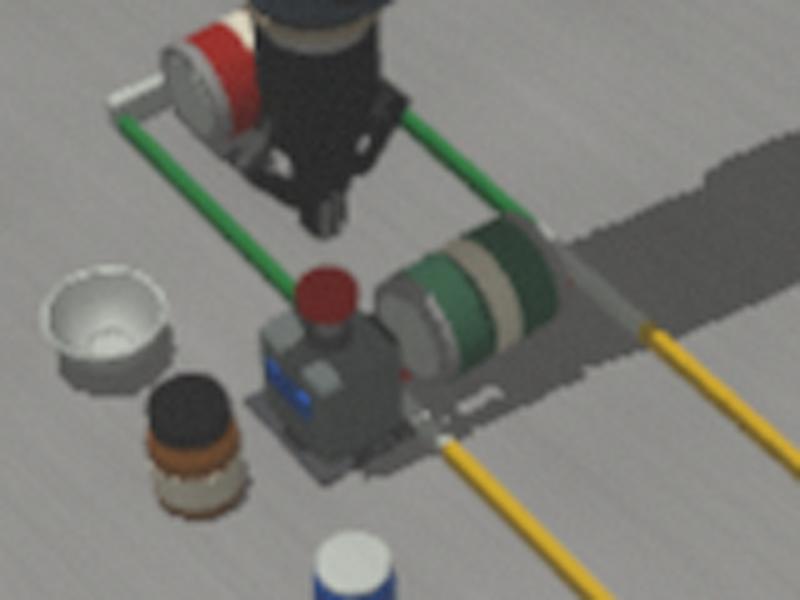

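```bash
python3 -c "
from h import *
def t(f,k):
    im=cv2.imread(f);H,S,V=cv2.split(cv2.cvtColor(im,cv2.COLOR_BGR2HSV))
    m=(((H>60)&(H<95)&(S>60)) if k=='g' else (((H<8)|(H>172))&(S>110)&(V>40)));m=m.astype(np.uint8);m[:, :238]=0;m[:,280:]=0;m[:148]=0;m[178:]=0
    m=cv2.morphologyEx(m,cv2.MORPH_OPEN,np.ones((3,3),np.uint8))
    n,l,s,c=cv2.connectedComponentsWithStats(m)
    for i in range(1,n):
        if s[i,4]>60: print(f,s[i].tolist(),c[i].round(1),solve('scene',c[i]).round(1))
t('pics/sc24.png','g');t('pics/sc21.png','g');t('pics/sc12.png','r');t('pics/sc11.png','r')"
```

```text
pics/sc24.png [243, 161, 15, 17, 131] [250.5 168.9] [37.4 -5.7]
pics/sc21.png [254, 153, 14, 18, 131] [261.4 160.3] [-20. -15.]
pics/sc21.png [242, 160, 14, 18, 136] [248.9 167.7] [ 38.2 -13.7]
pics/sc12.png [258, 153, 15, 21, 163] [266.3 161.9] [-29.1   2.2]
pics/sc12.png [245, 159, 16, 19, 167] [253.4 167.9] [26.3 -3.2]
pics/sc11.png [258, 153, 15, 21, 163] [266.3 162. ] [-28.7   3. ]
pics/sc11.png [245, 159, 16, 19, 168] [253.3 167.8] [26.3 -3.6]
```

Green reads y ≈ -3 ± 2 and x ≈ 10, within tolerance. Pressing.

Call:
step_arm:
  gripper: [1,1,1,1,1,1,1,1,1,1]
  offset:
    - [0,-0.1,3.9]
    - [0,0,0]
    - [0,0,0.8]
    - [0,0,0.8]
    - [0,0,0.8]
    - [0,0,0.8]
    - [0,0,0.5]
    - [0,0,0.4]
    - [0,0,0.4]
    - [0,0,0.4]
  turn: [0,0,0,0,0,0,0,0,0,0]

```text
time: 37.17
tool_pos: [0.6552, -0.082, 0.1129]
eef_rot: [2.291, 2.124, 0.036]
ft_force: [-19.4, 2.0, 33.5]
finger_gap: 0.0
```

```bash
python3 -c "
from h import *
rep('sc25')"
```

```text
t 37.17 st xy mm [135.2  -3.1] z 112.9 toolx heading off -0.15 F [-19.4   2.   33.5] gap 0.0
toolz [ 0.028  0.003 -1.   ]
red [23.8, -314.3] 123 [205.7, 123.4]
green [44.1, -6.5] 72 [248.9, 169.6]
band [-45.1, 324.2] 187 [332.4, 214.6]
```

Call:
step_arm:
  gripper: [1,1,1,1,1,1,0.4,0.4,0.4,0.4,0.4]
  offset:
    - [0,0,0.2]
    - [0,0,0.2]
    - [0,0,-2]
    - [0,0,-3]
    - [0,0,-2]
    - [0,0,0]
    - [3.6,-4.6,0]
    - [3.6,-4.6,0]
    - [3.4,-3.4,0]
    - [0,0,0]
    - [0,0,0]
  turn: [0,0,0,0,0,0,0,0,0,0,0]

```text
time: 38.6
tool_pos: [0.5326, 0.0351, 0.1798]
eef_rot: [2.288, 2.12, 0.04]
ft_force: [0.8, -0.6, -0.0]
finger_gap: 0.0516
```

```bash
python3 -c "
from h import *
im=rep('sc26');cv2.imwrite('pics/sc26c.png',cv2.resize(im[110:230,160:320],(800,600),interpolation=cv2.INTER_CUBIC))
im=look('tp26');cv2.imwrite('pics/tp26c.png',cv2.resize(im[180:280,250:350],(800,600),interpolation=cv2.INTER_CUBIC))"
```

```text
t 38.6 st xy mm [  4.4 104.8] z 179.8 toolx heading off -0.19 F [ 0.8 -0.6 -0. ] gap 0.052
toolz [ 0.034  0.001 -0.999]
red [-36.0, -312.7] 123 [218.3, 117.6]
red [20.4, -315.8] 126 [206.2, 122.9]
green [-19.8, -3.5] 128 [263.3, 162.1]
green [37.8, -4.7] 139 [250.6, 169.1]
band [-8.8, -319.7] 97 [211.7, 119.5]
band [9.6, -2.8] 107 [257.1, 165.9]
band [-57.1, 355.5] 67 [341.9, 218.8]
band [-35.2, 349.2] 89 [335.7, 221.0]
```

View pics/sc26c.png

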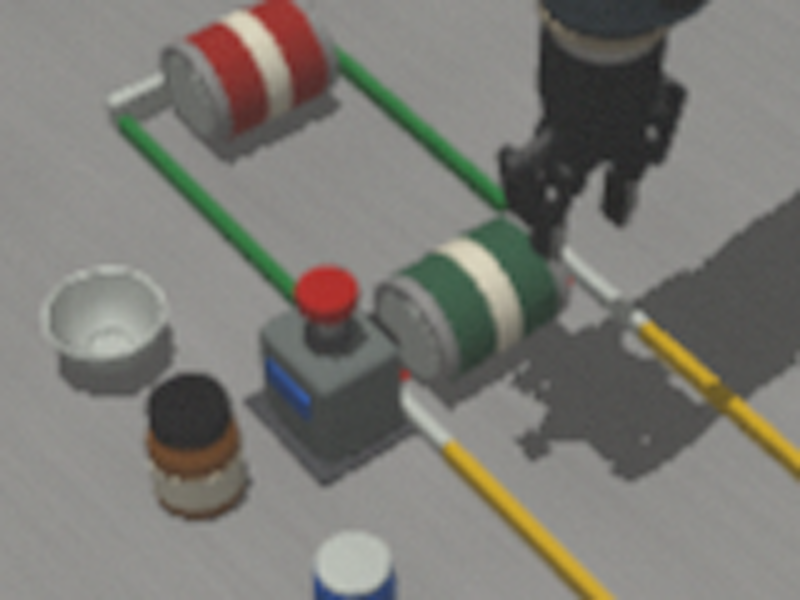

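View pics/tp26c.png

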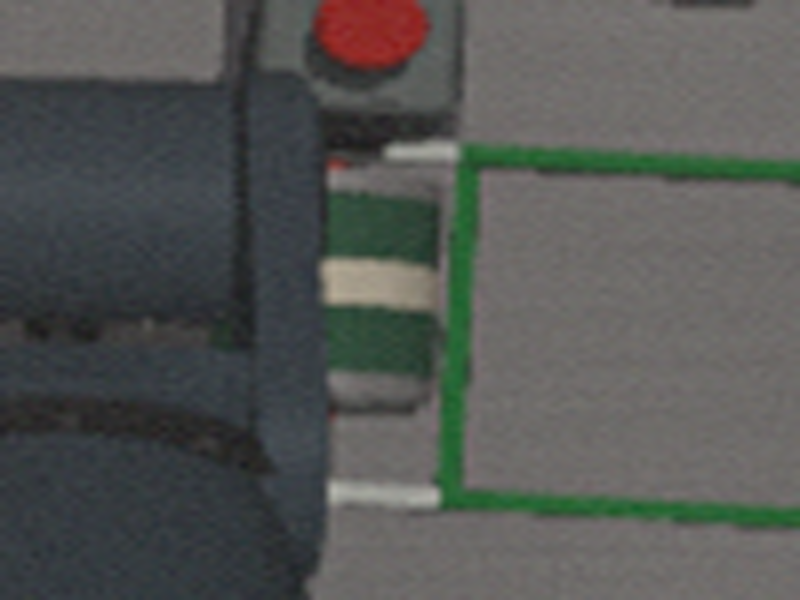

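Green was still on the mark after the press, and the plunger is up. Rolling it on into the bay.

Call:
step_arm:
  gripper: [0.4,0.4,0.4,0.4,0.4,0.4,0.4,0.4,0.4,0.4,0.4,0.4]
  offset:
    - [0,0,5]
    - [0,0,4.5]
    - [0,0,4.2]
    - [0,0,0]
    - [-1.2,0,0]
    - [-1.2,0,0]
    - [-1,0,0]
    - [-1,0,0]
    - [-1.2,0,0]
    - [-1.3,0,0]
    - [-1.3,0,0]
    - [-1.3,0,0]
  turn: [0,0,0,0,0,0,0,0,0,0,0,0]

```text
time: 40.2
tool_pos: [0.5361, -0.0704, 0.0441]
eef_rot: [2.288, 2.108, 0.052]
ft_force: [0.6, -0.3, -0.5]
finger_gap: 0.0512
```

Call:
step_arm:
  gripper: [0.4,0.4,0.4,0.4,0.4,0.4,0.4,0.4,0.4,0.4,0.4,0.4]
  offset:
    - [-1.4,0,0]
    - [-1.4,0,0]
    - [-1.4,0,0]
    - [-1.4,0,0]
    - [-1.4,0,0]
    - [-1.4,0,0]
    - [-1.4,0,0]
    - [-1.2,0,0]
    - [-1.0,0,0]
    - [-0.8,0,0]
    - [0,0,0]
    - [0,0,0]
  turn: [0,0,0,0,0,0,0,0,0,0,0,0]

```text
time: 41.7
tool_pos: [0.5245, -0.2079, 0.0433]
eef_rot: [2.289, 2.107, 0.051]
ft_force: [0.3, 0.4, -0.2]
finger_gap: 0.0509
```

Call:
step_arm:
  gripper: [0.4,0.4,0.4,0.4,0.4,0.4,0.4,0.4]
  offset:
    - [1.5,0,0]
    - [2,0,-4]
    - [3,0,-5]
    - [5,0,-5]
    - [5,0,0]
    - [5,0,0]
    - [5,0,0]
    - [0,0,0]
  turn: [0,0,0,0,0,0,0,0]

```text
time: 42.7
tool_pos: [0.5384, 0.0659, 0.1824]
eef_rot: [2.286, 2.112, 0.056]
ft_force: [-0.0, -0.6, 0.1]
finger_gap: 0.051
```

```bash
python3 -c "
from h import *
im=rep('sc27')
im=look('tp27');print(find('top',im));cv2.imwrite('pics/tp27c.png',cv2.resize(im[130:280,220:420],(800,600),interpolation=cv2.INTER_CUBIC))"
```

```text
t 42.7 st xy mm [  7.9 135.9] z 182.4 toolx heading off -0.35 F [-0.  -0.6  0.1] gap 0.051
toolz [ 0.046  0.003 -0.999]
red [-39.7, -325.1] 93 [217.3, 115.7]
red [17.7, -324.8] 103 [205.5, 121.5]
green [-23.3, -236.0] 90 [226.8, 128.7]
green [36.1, -237.6] 92 [214.1, 134.8]
band [-0.3, -276.2] 172 [216.2, 125.9]
band [-57.0, 366.7] 62 [344.4, 221.0]
band [-35.0, 396.9] 64 [346.5, 230.5]
[('red', [-10.2, 3.3], 187, [289.9, 233.6]), ('red', [23.5, -312.3], 272, [390.2, 229.9]), ('red', [-33.5, -310.0], 297, [389.4, 248.4]), ('green', [73.3, -66.2], 94, [313.1, 208.3]), ('green', [81.3, -130.5], 42, [333.3, 207.2]), ('green', [81.8, -219.9], 137, [361.3, 209.0]), ('green', [41.4, -229.0], 188, [363.9, 222.2]), ('green', [-52.1, -62.6], 205, [310.2, 248.9]), ('green', [-16.7, -230.4], 197, [364.0, 241.1]), ('band', [12.8, -227.2], 171, [363.2, 231.4]), ('band', [-4.6, -315.7], 190, [391.3, 239.1])]
```

View pics/tp27c.png

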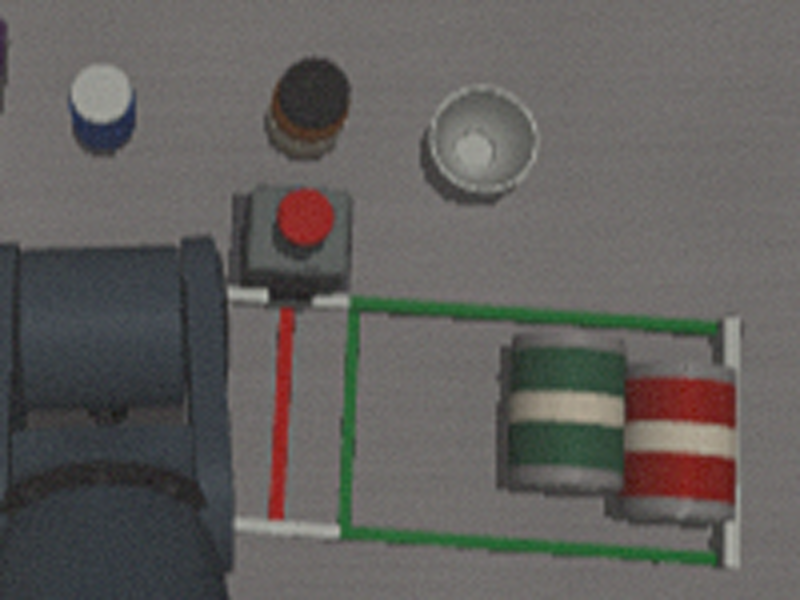

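View pics/sc27.png

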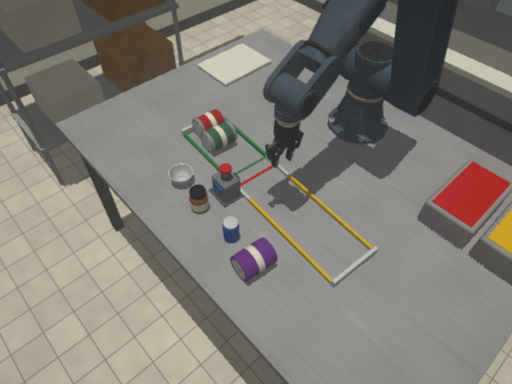

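Call:
step_arm:
  gripper: [0.4,0.4,0.4,0.4,0.4,0.4]
  offset:
    - [0,0,0]
    - [0,0,0]
    - [0,0,0]
    - [0,0,0]
    - [0,0,0]
    - [0,0,0]
  turn: [0,0,0,0,0,0]

```text
time: 43.55
tool_pos: [0.5382, 0.0603, 0.1821]
eef_rot: [2.293, 2.104, 0.053]
ft_force: [0.3, 0.4, -0.5]
finger_gap: 0.0512
```

```bash
python3 -c "
from h import *
im=look('tp28');print([r for r in find('top',im) if r[1][1]<-80]);tool()
print(manip.job_done())"
```

```text
[('red', [23.6, -311.8], 275, [390.1, 229.8]), ('red', [-33.6, -310.3], 295, [389.5, 248.5]), ('green', [79.0, -114.9], 188, [328.4, 207.6]), ('green', [81.8, -242.6], 69, [368.4, 209.6]), ('green', [82.5, -309.0], 56, [389.3, 210.8]), ('green', [42.3, -230.0], 206, [364.2, 221.9]), ('green', [-67.1, -83.1], 241, [316.5, 254.3]), ('green', [-15.3, -230.5], 191, [364.1, 240.6]), ('band', [12.8, -227.0], 173, [363.1, 231.4]), ('band', [-5.5, -317.0], 196, [391.7, 239.4])]
t 43.6 st xy mm [  8.1 130.4] z 182.1 toolx heading off -0.74 F [-0.3  0.3 -0.3] gap 0.052
the job is handed in; nothing more can be done
None
```

Both cans present, the red and the green (there was no yellow one), were rolled onto the red mark and date-coded. They now lie in the green bay. I handed the job in at about 44 s; it reports no verdict.

- **On the mark:** both cans overshot at first, the red by about 22 mm and the green by about 12 mm. I rolled each back from the bay side before coding it. The red also lay about 26 mm off-centre towards the coder, so I slid it across before rolling it.
- **Coding:** during each press the tool reached z ≈ 113 mm, which is full plunger travel. The red can read y ≈ 0 to 2 mm, x ≈ 0; the green read y ≈ -3 mm, x ≈ 10 mm. The plunger came back up both times.
- **Last check before handing in:** red was at about (-5, -311) mm and green at about (13, -230) mm, lying square, side by side and still. The arm was clear of everything. I never approached the bowl, tin, jar or purple can.
- **Disagreements:** the top and scene cameras differed by 2 to 5 mm in y near the mark, inside the 10 mm tolerance, and by up to about 14 mm in the bay, well inside its limits. The tool kept a tilt of about 2 to 3 degrees after the gripper rode against the red can's edge during the sideways slide.

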